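# Serve brass bushings from the swivel chute into a hand-held tin

## Task

Lift the spring index pin by its knob, swing the chute from its parked (yellow) hole to the next, green-marked hole and let the pin drop in there. Then hold the catch tin off the bench under the chute's lip and press it against the orange paddle, which opens the gate, until all four brass bushings have slid into the held tin; none may fall on the bench or be touched by the gripper. Finally set the tin with the four bushings down flat in the middle of the green mat and let go, with the chute still locked and the other loose things on the bench left where they are.

Things in the scene. Friction and masses are not known exactly. Their poses are not given: they have to be found in the camera images.
- base: Fixed grey stand of the chute; origin on the vertical swivel axis at bench height. With the chute in the green hole its trough points (downhill, outwards) along the stand's -x axis, roughly to the robot; parked, at polar angle 225 degrees in this frame. Foot disc radius 85 mm, 18 mm tall. Index plate: radii 95 to 155 mm, polar angles 97 to 166 degrees, top 60 mm up.
- post (a point): Top centre of the yellow parking post, fixed to the stand: 14 mm thick (radially) x 50 mm wide, 190 mm tall, 195 mm from the axis at polar angle 225 degrees of the stand's frame, right in front of the parked lip, so that no tin fits there. A 12 mm low bar joins it to the foot.
- chute (a joint): Swivel of the chute, rad: 0 parked (yellow hole), grows clockwise seen from above, 0.785 (45 degrees) = green hole; stops -0.10 and 0.95. Friction about 0.1 N m with the pin lifted. Straight open trough, 42 mm wide outside, slope 35 degrees, rising from the lip to 310 mm height near the axis. An arm carries the pin, 70 degrees clockwise from the trough's downhill direction.
- pin (a joint): Lift of the spring index pin, m: 0 = fully down in a hole, stop at 0.016. Above 0.010 it is clear and the chute can be swung. Let go over plain plate it rides on it (reads about 0.01) and drops in by its spring when a hole (2.5 mm play to either side) comes under it. Spring: 3 N at 0, 5 N fully lifted.
- knob (a point): Centre of the top face of the index pin's knob: upright black cylinder with a red band, 24 mm in diameter, 42 mm tall, top 170 mm above the bench with the pin down, on a circle of radius 125 mm about the swivel axis. Moves with chute and pin. The arm below it reaches up to 118 mm.
- serve_hole (a point): Centre of the green-marked hole, at the plate's top face, fixed to the stand (60 mm above the bench, 125 mm from the axis, at polar angle 110 degrees in the stand's frame). The knob is right above it in the serving position.
- park_hole (a point): Centre of the yellow-marked hole, likewise, at polar angle 155 degrees.
- lip (a point): Middle of the trough floor's lower edge, 180 mm above the bench (underside 176), 155 mm from the axis; moves with the chute. Its -x axis points outwards (downhill, level), z up. A red gate 26 mm tall shuts the trough here; pushing the paddle raises it up to 32 mm along the floor's normal, so it also comes 18 mm outwards.
- paddle_face (a point): Centre of the outer face of the orange push paddle below the trough: upright plate 56 mm wide, from 95 to 150 mm above the bench. Its face is 122 mm from the axis when out (33 mm further in than the lip) and moves in along the point's +x. Moves with chute and paddle.
- paddle (a joint): How far the paddle is pushed in towards the axis, m: 0 out, stop at 0.020. Spring: 2.5 N at 0, 4.5 N at 0.020. The gate rises 1.6 times as much; bushings pass with the paddle in by 0.014 or more. Let go, the gate shuts again.
- tin: Catch tin of bare aluminium, open on top, 140 (x) x 90 (y) mm, walls and floor 3 mm; front (+x) and side walls 50 mm tall, rear (-x) wall 85 mm. Origin: centre of its underside. Behind the rear wall an upright black handle tab: centre at x = -85 mm, 30 mm along x, 12 mm thick along y, from 15 to 110 mm height; pinch it across y from above. About 0.2 kg.
- bush1: Brass bushing (one of four alike), disc 28 mm in diameter, 18 mm thick, about 40 g, origin at the centre of one flat face (its underside at the start). Queues in the trough behind the gate.
- bush2: Brass bushing (one of four alike), disc 28 mm in diameter, 18 mm thick, about 40 g, origin at the centre of one flat face (its underside at the start). Queues in the trough behind the gate.
- bush3: Brass bushing (one of four alike), disc 28 mm in diameter, 18 mm thick, about 40 g, origin at the centre of one flat face (its underside at the start). Queues in the trough behind the gate.
- bush4: Brass bushing (one of four alike), disc 28 mm in diameter, 18 mm thick, about 40 g, origin at the centre of one flat face (its underside at the start). Queues in the trough behind the gate.
- mat: Green mat fixed on the bench, 190 (x) x 150 (y) x 3 mm, origin at the centre of its underside. On the other side of the bench from the tin's start.
- table: The grey work bench, top at height 0.
- mug: White ceramic mug, 76 mm across, 90 mm tall, handle to its +y. Bystander. Origin: centre of its underside.
- can: Yellow can with red cap, 56 mm across, 130 mm tall. Bystander. Origin: centre of its underside.
- screwdriver: Screwdriver with blue handle lying on the bench near the robot, 180 mm long. Bystander. Origin: centre of its underside.
- tape: Roll of black tape lying flat, 72 mm across, 24 mm tall. Bystander. Origin: centre of its underside.
- jar: Glass jar with steel cap, 60 mm across, 65 mm tall. Bystander. Origin: centre of its underside.
- wrench: Steel wrench lying on the bench, 200 mm long. Bystander. Origin: centre of its underside.
- meter: Grey meter box, 80 x 150 x 34 mm, lying flat. Bystander. Origin: centre of its underside.
Things that resemble listed ones, but are neither listed nor needed, are in the scene too. There is more than one size of the mat; the job needs the smaller. What is shaped like the tin but pink is not meant.

How it is judged (in metres and radians):
On the way, in this order (a step that is already met when the one before it is completed fails the run):
1. the index pin is lifted clear of the parked hole (value of joint pin above 0.0095 m), for 0.1 s.
2. the chute stands at the green hole with the pin dropped in (value of joint chute between 0.72 and 0.85 rad and value of joint pin below 0.004 m), for 0.2 s.
3. all four bushings are in the tin while the fingers hold it clear of the bench (underside more than 30 mm up), the chute still locked (all of step 2 and height (world z) of tin above 0.03 m and contact force between the fingers and tin above 0.5 N and x of bush1 in the frame of tin between -0.068 and 0.068 m and y of bush1 in the frame of tin between -0.044 and 0.044 m and z of bush1 in the frame of tin between 0 and 0.06 m and x of bush2 in the frame of tin between -0.068 and 0.068 m and y of bush2 in the frame of tin between -0.044 and 0.044 m and z of bush2 in the frame of tin between 0 and 0.06 m and x of bush3 in the frame of tin between -0.068 and 0.068 m and y of bush3 in the frame of tin between -0.044 and 0.044 m and z of bush3 in the frame of tin between 0 and 0.06 m and x of bush4 in the frame of tin between -0.068 and 0.068 m and y of bush4 in the frame of tin between -0.044 and 0.044 m and z of bush4 in the frame of tin between 0 and 0.06 m), for 0.2 s.
At the end, for the whole second after the job is handed in: The tin stands flat on the mat (its origin within 45 mm of the mat's centre, underside less than 10 mm above the bench, tilted less than 0.08 rad), at rest and released, with all four bushings inside; the chute is at the green hole (0.72 to 0.85 rad) with the pin down (less than 4 mm) (all of step 2 and horizontal distance between tin and mat below 0.045 m and height (world z) of tin below 0.01 m and angle between tin's own z axis and vertical below 0.08 rad and linear speed of tin below 0.02 m/s and x of bush1 in the frame of tin between -0.068 and 0.068 m and y of bush1 in the frame of tin between -0.044 and 0.044 m and z of bush1 in the frame of tin between 0 and 0.06 m and x of bush2 in the frame of tin between -0.068 and 0.068 m and y of bush2 in the frame of tin between -0.044 and 0.044 m and z of bush2 in the frame of tin between 0 and 0.06 m and x of bush3 in the frame of tin between -0.068 and 0.068 m and y of bush3 in the frame of tin between -0.044 and 0.044 m and z of bush3 in the frame of tin between 0 and 0.06 m and x of bush4 in the frame of tin between -0.068 and 0.068 m and y of bush4 in the frame of tin between -0.044 and 0.044 m and z of bush4 in the frame of tin between 0 and 0.06 m); the robot touches nothing.
It fails at once if a bushing falls on the bench (contact force between any of bush1, bush2, bush3, bush4 and table above 0.2 N).
It fails at once if the fingers touch a bushing (contact force between the fingers and bush1 above 0.2 N or contact force between the fingers and bush2 above 0.2 N or contact force between the fingers and bush3 above 0.2 N or contact force between the fingers and bush4 above 0.2 N).
It fails at once if a bystander is moved by more than 40 mm or knocked over (distance of any of mug, can, screwdriver, tape, jar, wrench, meter from where it was at the start of the episode above 0.04 m or angle between any of mug, can, jar's own z axis and vertical above 0.6 rad).
It also fails if it takes over 69 s, if anything falls off the work surface, if the arm or the gripper's body presses on something with over 40 N, if the wrist force passes 120 N, or if a joint passes its speed limit or range.

## Robot

A 6-joint arm with a two-finger parallel gripper is mounted at the origin on the work surface. World frame = base frame: x ahead of the robot, y to its left, z up, the work surface at z = 0. Lengths are in mm, angles in degrees, forces in N, time in s.
With the tool pointing down it reaches from about 350 to 850 mm from the base axis. Payload 8.1 kg.
Tool frame: the origin (TCP) lies on the centre line of the jaws, within the pads' length; the fingertips stand r.tip_extent ahead of it and the grasp point (between the pads) lies 8 mm behind it (r.tip_extent is the distance from the TCP to the fingertips, in mm); z points along the fingers, y is the direction in which the jaws open and shut (so a half turn about z gives the same grasp; the last joint's range is limited). The gripper opens to 85 mm and grips with 20 to 120 N. Pads are 22 mm wide; open, the fingers measure 114 mm over their backs; the gripper's body (76 mm by 85 mm) begins 54 mm behind the grasp point. The pads swing forward as they close: fully open they stand 13 mm farther back than shut.
Start: joints at [-68.434, 7.471, 85.268, -0, 87.261, -4.893], TCP at [267.356, -537.146, 242.292] pointing down, gripper open.
Joint ranges: [-169.43, 169.43], [-51.17, 129.36], [1.28, 143.12], [-76.62, 256.62], [0, 156.53], [-152.29, 152.29]. Speed limits (degrees/s): [136.94, 136.94, 159.86, 180, 180, 180].

## Interface

Orientations are given as [roll, pitch, yaw] about the fixed x, y, z axes, in that order (R = Rz(yaw) Ry(pitch) Rx(roll)).
In Python, from bench import sense, optics, hand_in, spotter, r gives the robot as it stands.
- The arm moves only by the tool apply_moves, never from a script. Its argument "series" is a list of rows, each a list of 3 entries, a list of its own where there are three numbers: the opening, from 0 (shut) to 1 (fully open), then the shift along the world's x, y, z in m, then the turn about the world's z in rad. In form: [[grip, [x, y, z], turn], ...]. A call has 1 to 5 rows; each row is the pose to reach, as a shift and turn from the pose measured when the call began; what a row does not reach only later rows make up. A row lasts 1/8 s, in which the tool goes at most 62.5 mm and 10.7 degrees, less where a joint would pass 70% of its speed; a pose out of reach is approached as far as the arm can. A call with a gripper value outside its range is refused whole. The fingers move at their own pace and stop on an object; "grip_force" is the grip in N (left out, the last holds). Time passes only in rows, so rows that repeat a pose let the fingers close. It gives the time, the measured TCP pose, the force and the opening at its end, in the units of the state.
- sense(): the state, without advancing time (a new reading comes with each control period).
- optics.snapshot(name): name is "scene" or "top" or "wrist"; returns a dict with "color" (480x640x3 uint8, blue, green, red), "intrinsics" (3x3 intrinsics, pixels), "rvec" (rotation vector, rad) and "tvec" (3), from world to camera coordinates, as OpenCV has them. Camera axes: x right, y down, z forward; pixel columns grow to the right and rows downward; lengths in mm; the calibration is good to about 2 mm. A picture is of the moment at which its call begins. There is no depth.
- hand_in(): hands the job in, once; it reports no verdict.
Trained networks look in a picture, given as the dict that the camera call returned (one of the last four; its "shot" number tells which), for a name from the list of things; names that differ only in an ending like _2 or _b are one class to them, and where a whole thing is asked for, a point or a joint stands for the part that bears it (a point fixed in the world has none). Each returns a list of dicts, best first, with "p" (0 to 1); they miss things now and then, are a little off and sometimes report something else, mostly with a low value. They report only what shows in the picture. A call takes as long as a camera call. They do not tell look-alikes from the thing itself.
- spotter.search_frame(picture, query): "xyz" ([x, y, z] in mm, in the coordinates of the camera as it stood for that picture, good to about 4 mm: the middle of the surface that is visible of it).
- spotter.masks_of(picture, query): "mask" (480x640 bool, what is visible of it).
The state is a dict: "time": time; "joint_pos": joint angles; "qd": joint speeds; "joint_efforts": joint torques, N m; "tool_pos": TCP position; "tcp_rot": TCP orientation; "ft_force": force on the tool from outside, world axes, zero at the start; "wrist_torque": the same for the moment, N m; "finger_gap": finger opening in mm.
Only numpy, scipy, OpenCV 4.12 (cv2) and the standard library are available. Lean on these libraries where they do the work, as an engineer would, in place of code of your own. Each camera call takes 0.05 s, during which the arm holds its last target.

## Working session

There is one attempt and no reset: what is moved stays moved. The work goes in short steps, Python scripts to look and compute and a tool call to move; the robot and the scene stay as the last step left them, time stands still between calls to the robot, and variables do not carry over. Pictures are saved under pics/ and viewed, and the job is handed in when it is done.

Besides the shell and the picture viewer there is one more tool, called after "Request:" in YAML: its name, and indented under it one key for each argument. apply_moves: Moves the arm, as the interface text tells. Its arguments: {"type":"object","properties":{"series":{"type":"array"},"grip_force":{"type":"number"}},"required":["series"]}

```bash
mkdir -p pics; ls
python3 - <<'E'
from bench import sense, optics, r
import cv2
print(sense()); print(r.tip_extent)
for n in ["scene","top"]:
    p=optics.snapshot(n); cv2.imwrite(f"pics/a_{n}.png",p["color"]); print(n,p["intrinsics"],p["rvec"],p["tvec"],p["shot"])
E
```

```text
pics
{'time': 0.0, 'joint_pos': array([-6.84341444e+01,  7.51761930e+00,  8.53286337e+01,  1.33892536e-03,
        8.72612992e+01, -4.89318943e+00]), 'qd': array([-0.06101775, -0.03713499,  0.0559494 ,  0.16127969, -0.03668072,
       -0.02743062]), 'joint_efforts': array([-2.65767732e-03, -5.69401753e+01, -5.00562394e+01, -5.55778570e-04,
        1.47887907e-02, -1.91029017e-05]), 'tool_pos': array([ 267.16742356, -536.64901829,  241.22441808]), 'tcp_rot': array([-1.79892954e+02, -1.05064350e-02,  2.64589700e+01]), 'ft_force': array([ 0.3738098 ,  0.40194504, -0.1391511 ]), 'wrist_torque': array([ 0.05544734,  0.0270351 , -0.06091166]), 'finger_gap': 85.35694679003795}
11.0
scene [[551.43731813   0.         318.88930164]
 [  0.         551.43731813 232.01268374]
 [  0.           0.           1.        ]] [ 1.79995782  1.37124621 -0.75579611] [ -87.47114483 -125.0779398  2254.02666461] 1
top [[608.14341587   0.         326.09903458]
 [  0.         608.14341587 232.26029632]
 [  0.           0.           1.        ]] [ 2.16957242 -2.13717573  0.17544416] [ -36.14547275  458.49420831 1637.22259323] 2
```

View pics/a_scene.png

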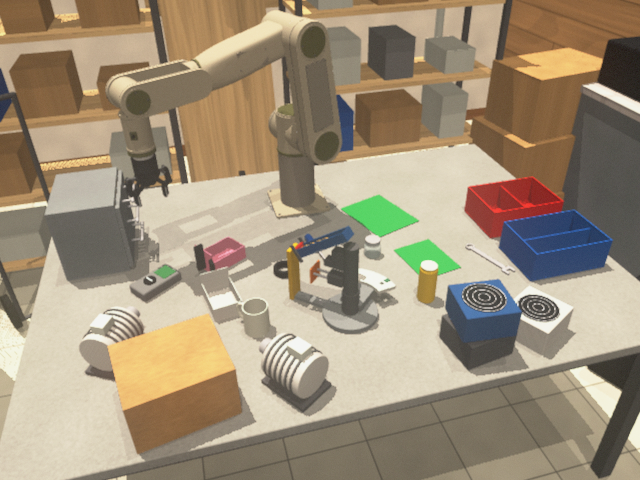

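View pics/a_top.png

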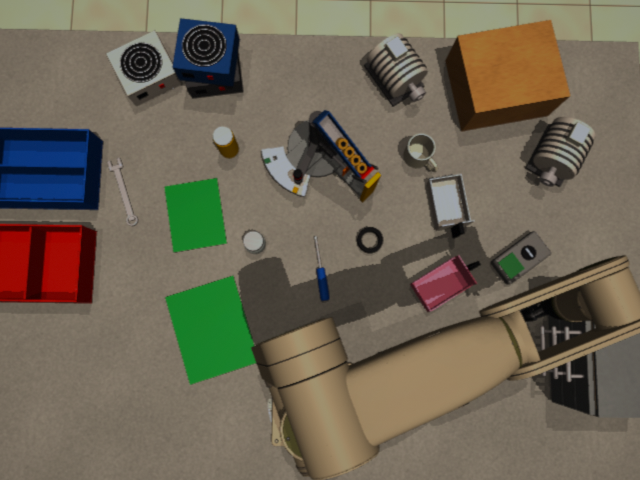

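```bash
cat > h.py <<'E'
import numpy as np, cv2
from bench import sense, optics, spotter, r
def cam(p): 
    R=cv2.Rodrigues(np.array(p["rvec"],float))[0]; return R,np.array(p["tvec"],float).ravel(),np.array(p["intrinsics"])
def proj(p,X):
    R,t,K=cam(p); return cv2.projectPoints(np.array(X,float).reshape(-1,3),R,t,K,None)[0].reshape(-1,2)
def back(p,uv,z):
    R,t,K=cam(p); C=-R.T@t
    d=np.c_[np.array(uv,float).reshape(-1,2),np.ones(len(np.array(uv).reshape(-1,2)))]@np.linalg.inv(K).T@R
    return C+d*((z-C[2])/d[:,2])[:,None]
def toworld(p,x):
    R,t,K=cam(p); return R.T@(np.array(x)-t)
E
python3 - <<'E'
from h import *
for n in ["scene","top"]:
    p=optics.snapshot(n)
    for q in ["base","post","knob","lip","paddle_face","serve_hole","park_hole","tin","mat","mug","can","screwdriver","tape","jar","wrench","meter","bush1","chute"]:
        print(n,q,[(np.round(toworld(p,d["xyz"])).astype(int).tolist(),round(float(d["p"]),2)) for d in spotter.search_frame(p,q)][:5])
E
```

```text
scene base [([693, -29, 77], 0.7), ([691, -30, 204], 0.51)]
scene post [([686, -26, 76], 0.9)]
scene knob []
scene lip [([693, -32, 202], 0.73)]
scene paddle_face [([689, -30, 203], 0.72), ([638, -84, 130], 0.68), ([721, 238, 84], 0.67)]
scene serve_hole [([692, -28, 72], 0.71), ([513, -378, 27], 0.7)]
scene park_hole [([687, -25, 75], 0.93), ([639, -83, 126], 0.69)]
scene tin [([510, -378, 26], 0.62)]
scene mat [([202, 277, 2], 0.85), ([499, 342, 1], 0.57), ([420, -572, 32], 0.47), ([713, -286, 59], 0.39)]
scene mug [([712, -287, 58], 0.98)]
scene can [([721, 238, 84], 0.82), ([686, -25, 73], 0.66)]
scene screwdriver []
scene tape [([451, -163, 20], 0.45)]
scene jar [([453, 165, 43], 0.59)]
scene wrench [([578, 541, 6], 0.62), ([636, -80, 128], 0.4)]
scene meter [([419, -571, 31], 0.97)]
scene bush1 [([694, -32, 200], 0.73)]
scene chute [([418, -568, 32], 0.73), ([690, -35, 204], 0.64)]
top base [([648, 0, 61], 0.82), ([663, -25, 211], 0.27)]
top post [([651, 2, 64], 0.87), ([578, 542, 5], 0.32)]
top knob [([588, 45, 170], 0.65), ([619, -66, 126], 0.64)]
top lip [([661, -21, 211], 0.94), ([544, -372, 2], 0.59)]
top paddle_face [([574, 542, 8], 0.61), ([548, -374, 1], 0.58)]
top serve_hole [([650, -1, 61], 0.69)]
top park_hole [([650, 0, 57], 0.63)]
top tin [([326, -361, 3], 0.8), ([547, -372, 1], 0.68), ([651, 3, 59], 0.57), ([662, -29, 207], 0.21)]
top mat [([508, 339, 4], 0.93), ([191, 279, 6], 0.79), ([579, 543, 9], 0.62)]
top mug [([687, -294, 48], 0.96)]
top can [([688, 246, 123], 0.68)]
top screwdriver [([327, -18, 22], 0.81), ([686, 245, 121], 0.7)]
top tape []
top jar [([425, 165, 63], 0.88)]
top wrench [([575, 541, 7], 0.86), ([663, -26, 211], 0.5)]
top meter [([402, -561, 35], 0.72)]
top bush1 [([603, -110, 201], 0.6), ([587, 44, 171], 0.5)]
top chute [([665, -29, 211], 0.75), ([544, -375, 2], 0.61), ([650, 5, 61], 0.52)]
```

Run:
```python
from h import *
p=optics.snapshot("top")
c=p["color"]
cv2.imwrite("pics/b1.png",cv2.resize(c[100:210,250:395],None,fx=5.4,fy=5.4,interpolation=cv2.INTER_CUBIC))
cv2.imwrite("pics/b2.png",cv2.resize(c[120:270,380:560],None,fx=4,fy=4,interpolation=cv2.INTER_CUBIC))
p=optics.snapshot("scene")
c=p["color"]
cv2.imwrite("pics/b3.png",cv2.resize(c[220:340,180:400],None,fx=3.6,fy=3.6,interpolation=cv2.INTER_CUBIC))
```

```text
(no output)
```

View pics/b1.png

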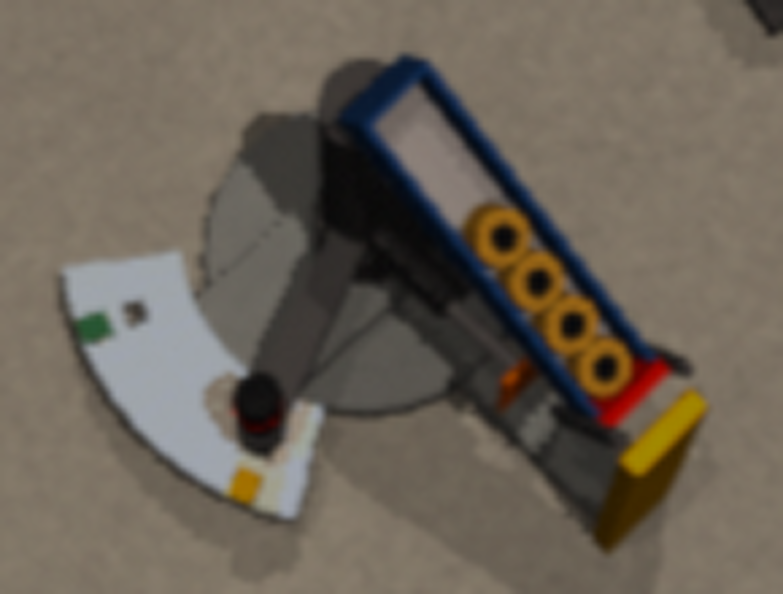

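View pics/b2.png

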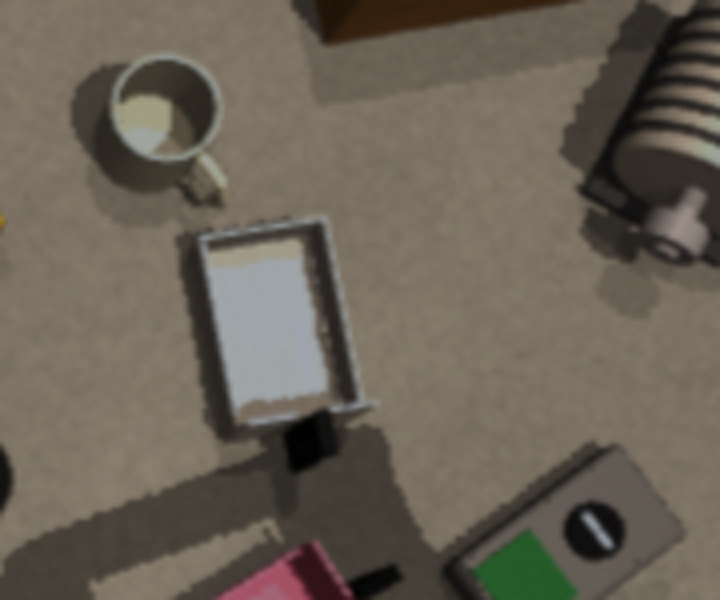

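View pics/b3.png

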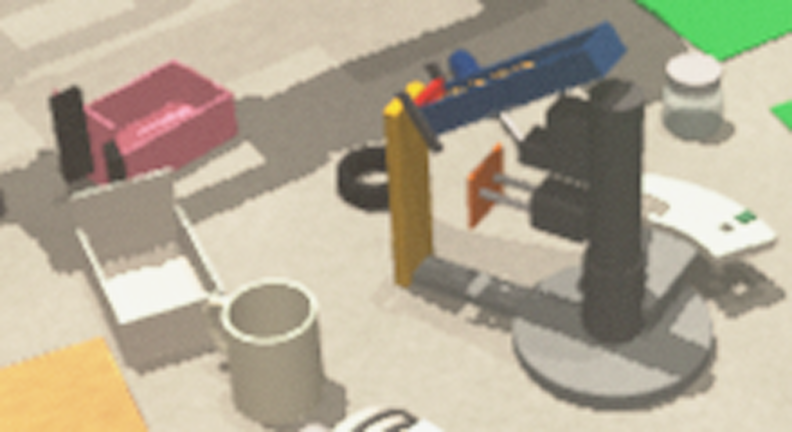

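```bash
cat > fit.py <<'E'
from h import *
from scipy.optimize import least_squares
def pol(r,a,z): a=np.deg2rad(a); return [r*np.cos(a),r*np.sin(a),z]
def fit(p,M,uv,x0):
    M=np.array(M,float); uv=np.array(uv,float)
    def pts(x):
        c,s=np.cos(x[2]),np.sin(x[2]); return np.c_[x[0]+c*M[:,0]-s*M[:,1],x[1]+s*M[:,0]+c*M[:,1],M[:,2]]
    f=lambda x:(proj(p,pts(x))-uv).ravel()
    s=least_squares(f,x0,x_scale=[1,1,.01],loss='soft_l1')
    return s.x,f(s.x).reshape(-1,2)
E
python3 - <<'E'
from fit import *
p=optics.snapshot("top")
uv=(np.array([[134,312],[259,388],[666,433],[62,268],[182,252],[297,518]])+.5)/5.4-.5+[250,100]
M=[pol(125,110,60),pol(125,155,170),pol(195,225,190),pol(155,97,60),pol(95,97,60),pol(155,166,60)]
x,e=fit(p,M,uv,[680,-10,0]); print(x[:2],np.rad2deg(x[2]));print(e.round(1))
uv=(np.array([[197,236],[325,217],[371,404]])+.5)/4-.5+[380,120]
x,e=fit(p,[[70,45,50],[70,-45,50],[-70,-45,85]],uv,[540,-375,0]); print(x[:2],np.rad2deg(x[2]));print(e.round(1))
# other candidates / mat
for lab in ["mat"]:
    hsv=cv2.cvtColor(p["color"],cv2.COLOR_BGR2HSV); m=cv2.inRange(hsv,(50,120,40),(75,255,255))
    for c in cv2.findContours(m,cv2.RETR_EXTERNAL,cv2.CHAIN_APPROX_NONE)[0]:
        if cv2.contourArea(c)<1000: continue
        w=back(p,c.reshape(-1,2),3)[:,:2].astype(np.float32); print(cv2.minAreaRect(w))
E
```

```text
[707.02385389  -1.1213309 ] 1.5960491586221786
[[ 0.4 -0. ]
 [-0.2  1. ]
 [-0.1 -0.5]
 [ 0.5 -0.2]
 [-0.1  0. ]
 [-0.4 -0.1]]
[ 550.24142272 -365.96994389] 8.879434739599
[[-0.2 -0.5]
 [-0.2 -0.1]
 [ 0.4  0.5]]
((192.16375732421875, 278.75103759765625), (246.40155029296875, 194.3052215576172), 18.74932289123535)
((508.2037353515625, 338.44439697265625), (189.16111755371094, 148.5889434814453), 10.559903144836426)
```

```bash
cat >> fit.py <<'E'
S=np.array([707.0,-1.1]); YAW=np.deg2rad(1.6)
def st(r,a,z=0):
    a=np.deg2rad(a)+YAW; return np.array([S[0]+r*np.cos(a),S[1]+r*np.sin(a),z])
def dl(t,yaw=None):
    s=sense(); print("t",s["time"],"tcp",s["tool_pos"].round(1),s["tcp_rot"].round(2),"F",s["ft_force"].round(1),"gap",round(s["finger_gap"],1)); print("shift m",((np.array(t)-s["tool_pos"])/1000).round(4))
    if yaw is not None: print("turn",round(float(np.deg2rad((yaw-s["tcp_rot"][2]+180)%360-180)),3))
E
python3 - <<'E'
from fit import *
print(st(125,155),st(125,110),st(155,225),st(195,225))
dl(st(125,155,240),66.6)
p=optics.snapshot("scene")
c=p["color"].copy()
for P in [st(125,155,170),st(125,110,60),st(195,225,190),st(155,225,180),st(0,0,0)]+[st(85,a,18) for a in range(0,360,20)]+[st(155,97,60),st(95,97,60)]:
    cv2.circle(c,tuple(proj(p,P)[0].round().astype(int)),1,(255,0,255),-1)
h=np.deg2rad(8.9)
for a,b,z in [(70,45,50),(70,-45,50),(-70,-45,85),(-70,45,85),(-85,0,110)]:
    P=[550.2+a*np.cos(h)-b*np.sin(h),-366+a*np.sin(h)+b*np.cos(h),z]
    cv2.circle(c,tuple(proj(p,P)[0].round().astype(int)),1,(255,0,255),-1)
cv2.imwrite("pics/c.png",cv2.resize(c[220:340,180:400],None,fx=3.6,fy=3.6,interpolation=cv2.INTER_CUBIC))
E
```

```text
[592.28067179  48.54348633   0.        ] [660.98443091 115.12206074   0.        ] [ 600.50143583 -113.719074      0.        ] [ 573.01793539 -142.78206084    0.        ]
t 2.15 tcp [ 267.4 -537.1  242.3] [180.     0.    26.46] F [ 0.3 -0.2 -0.4] gap 85.3
shift m [ 0.3249  0.5857 -0.0023]
turn 0.701
```

View pics/c.png

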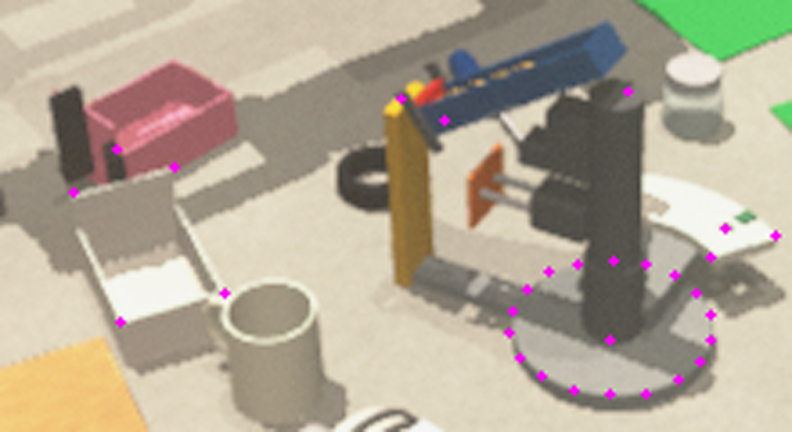

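The overlay agrees in the second view: the foot disc, hole, post top and tin corners all land within about 1–2 px. I'm moving to the knob.

Request:
apply_moves:
  series:
    - [1, [0.015, 0.05, 0.02], 0.15]
    - [1, [0.03, 0.11, 0.04], 0.3]
    - [1, [0.045, 0.165, 0.04], 0.45]
    - [1, [0.06, 0.22, 0.04], 0.6]
    - [1, [0.08, 0.275, 0.04], 0.7]

```text
time: 2.82
tool_pos: [347.5, -260.5, 282.6]
tcp_rot: [179.9, 0.0, 66.8]
ft_force: [0.5, -0.8, -0.0]
finger_gap: 85.5
```

Request:
apply_moves:
  series:
    - [1, [0.02, 0.055, 0], 0]
    - [1, [0.035, 0.11, 0], 0]
    - [1, [0.055, 0.165, 0], 0]
    - [1, [0.075, 0.22, 0], 0]
    - [1, [0.1, 0.27, 0], 0]

```text
time: 3.45
tool_pos: [447.9, 11.5, 283.1]
tcp_rot: [179.9, -0.0, 66.8]
ft_force: [0.8, 0.4, 0.6]
finger_gap: 85.6
```

Run:
```python
from fit import *
dl(st(125,155,240),66.6)
```

```text
t 3.45 tcp [447.9  11.5 283.1] [179.86  -0.    66.78] F [0.8 0.4 0.6] gap 85.6
shift m [ 0.1444  0.037  -0.0431]
turn -0.003
```

Request:
apply_moves:
  series:
    - [1, [0.05, 0.013, 0], 0]
    - [1, [0.1, 0.026, 0], 0]
    - [1, [0.1445, 0.037, -0.02], 0]
    - [1, [0.1445, 0.037, -0.04], 0]
    - [1, [0.1445, 0.037, -0.043], 0]

```text
time: 4.08
tool_pos: [590.8, 48.5, 237.6]
tcp_rot: [-179.9, 0.1, 66.8]
ft_force: [-0.4, -0.8, -0.9]
finger_gap: 85.5
```

Run:
```python
from fit import *
dl(st(125,155,145),66.6)
p=optics.snapshot("wrist"); cv2.imwrite("pics/d.png",p["color"]); print(proj(p,st(125,155,170)))
```

```text
t 4.075 tcp [590.8  48.5 237.6] [-1.799e+02  1.100e-01  6.679e+01] F [-0.4 -0.8 -0.9] gap 85.5
shift m [ 0.0015  0.0001 -0.0926]
turn -0.003
[[325.47506976 261.28521921]]
```

View pics/d.png

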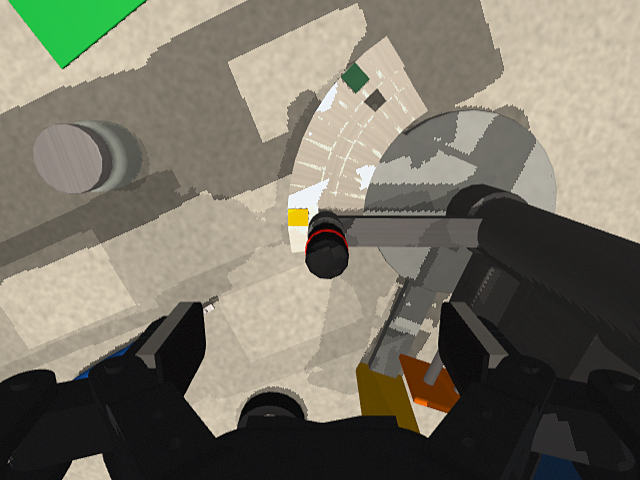

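The wrist view shows the knob top at about (327,258), against a predicted (325,261), so it's centred between the jaws. I'll go down and grip.

Request:
apply_moves:
  series:
    - [1, [0.001, 0, -0.04], 0]
    - [1, [0.001, 0, -0.075], 0]
    - [1, [0.001, 0, -0.092], 0]
    - [1, [0.001, 0, -0.092], 0]
    - [0.2, [0.001, 0, -0.092], 0]
  grip_force: 60

```text
time: 4.75
tool_pos: [593.3, 48.2, 149.4]
tcp_rot: [179.8, -0.0, 66.8]
ft_force: [0.6, 0.0, 0.7]
finger_gap: 69.6
```

Request:
apply_moves:
  series:
    - [0, [0, 0, 0], 0]
    - [0, [0, 0, 0], 0]
    - [0, [0, 0, 0], 0]
    - [0, [0, 0, 0], 0]
  grip_force: 60

```text
time: 5.25
tool_pos: [593.7, 48.3, 150.6]
tcp_rot: [179.7, -0.1, 66.8]
ft_force: [-1.8, 0.4, 5.9]
finger_gap: 22.5
```

Request:
apply_moves:
  series:
    - [0, [0, 0, 0.005], 0]
    - [0, [0, 0, 0.009], 0]
    - [0, [0, 0, 0.013], 0]
    - [0, [0, 0, 0.013], 0]
    - [0, [0, 0, 0.013], 0]

```text
time: 5.88
tool_pos: [593.6, 48.3, 163.3]
tcp_rot: [179.8, -0.0, 66.8]
ft_force: [2.4, -0.9, -5.2]
finger_gap: 22.3
```

Run:
```python
from fit import *
s=sense(); z=s["tool_pos"][2]; dl(st(125,110,z),21.6)
k=s["tool_pos"][:2]-S; print("actual r,ang",np.hypot(*k),np.rad2deg(np.arctan2(k[1],k[0]))-1.6)
for a in (155,144,133,122,110): 
    print(a,((st(125,a,z)-st(125,155,z))/1000).round(4), np.deg2rad(a-155).round(3))
p=optics.snapshot("scene"); cv2.imwrite("pics/e.png",cv2.resize(p["color"][180:340,200:420],None,fx=3.6,fy=3.6,interpolation=cv2.INTER_CUBIC))
```

```text
t 5.875 tcp [593.6  48.3 163.3] [ 1.7976e+02 -5.0000e-02  6.6770e+01] F [ 2.4 -0.9 -5.2] gap 22.3
shift m [0.0674 0.0668 0.    ]
turn -0.788
actual r,ang 123.7054714640722 154.8586272699918
155 [0. 0. 0.] 0.0
144 [0.0116 0.021  0.    ] -0.192
133 [0.027  0.0394 0.    ] -0.384
122 [0.0455 0.0545 0.    ] -0.576
110 [0.0687 0.0666 0.    ] -0.785
```

View pics/e.png

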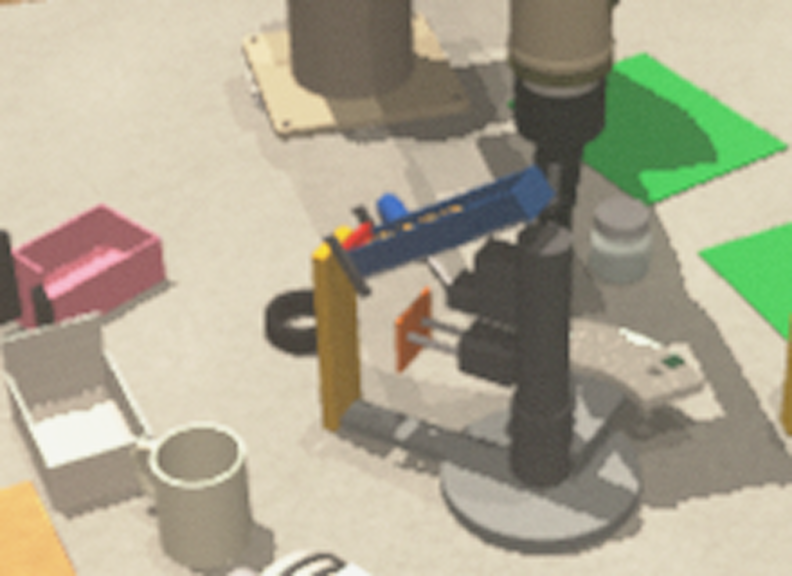

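Request:
apply_moves:
  series:
    - [0, [0.0055, 0.011, 0], -0.096]
    - [0, [0.0115, 0.021, 0], -0.192]
    - [0, [0.0185, 0.031, 0], -0.288]
    - [0, [0.0265, 0.0395, 0], -0.384]
    - [0, [0.0355, 0.0475, 0], -0.48]

```text
time: 6.55
tool_pos: [629.0, 95.8, 162.8]
tcp_rot: [179.8, 0.0, 39.1]
ft_force: [2.9, -2.6, -5.4]
finger_gap: 22.4
```

Run:
```python
from fit import *
s=sense(); z=s["tool_pos"][2]; dl(st(124,110,z),21.6)
k=s["tool_pos"][:2]-S; print("actual r,ang",np.hypot(*k),np.rad2deg(np.arctan2(k[1],k[0]))-1.6)
for a in (122,116,112,110): 
    print(a,((st(124,a,z)-s["tool_pos"])/1000).round(4))
```

```text
t 6.55 tcp [629.   95.8 162.8] [1.7978e+02 1.0000e-02 3.9090e+01] F [ 2.9 -2.6 -5.4] gap 22.4
shift m [0.0324 0.0184 0.    ]
turn -0.305
actual r,ang 124.38733676491805 127.24436298289916
122 [0.0094 0.0064 0.    ]
116 [0.0206 0.013  0.    ]
112 [0.0284 0.0167 0.    ]
110 [0.0324 0.0184 0.    ]
```

Request:
apply_moves:
  series:
    - [0, [0.0094, 0.0064, 0], -0.092]
    - [0, [0.0206, 0.013, 0], -0.197]
    - [0, [0.0284, 0.0167, 0], -0.267]
    - [0, [0.0324, 0.0184, 0], -0.305]
    - [0, [0.0324, 0.0184, 0], -0.305]

```text
time: 7.18
tool_pos: [661.2, 114.9, 162.3]
tcp_rot: [179.8, 0.0, 21.7]
ft_force: [1.0, 3.2, -5.9]
finger_gap: 22.3
```

Request:
apply_moves:
  series:
    - [0, [0, 0, -0.004], 0]
    - [0, [0, 0, -0.008], 0]
    - [0, [0, 0, -0.0125], 0]
    - [0, [0, 0, -0.0125], 0]
    - [0, [0, 0, -0.0125], 0]

```text
time: 7.8
tool_pos: [661.7, 115.1, 150.7]
tcp_rot: [179.8, -0.1, 21.7]
ft_force: [1.0, 3.2, 2.6]
finger_gap: 22.4
```

Run:
```python
from fit import *
s=sense(); z=s["tool_pos"][2]; dl(st(124,110,z),21.6)
k=s["tool_pos"][:2]-S; print("actual r,ang",np.hypot(*k),np.rad2deg(np.arctan2(k[1],k[0]))-1.6)
p=optics.snapshot("scene"); cv2.imwrite("pics/f.png",cv2.resize(p["color"][180:340,200:420],None,fx=3.6,fy=3.6,interpolation=cv2.INTER_CUBIC))
```

```text
t 7.8 tcp [661.7 115.1 150.7] [ 1.7983e+02 -5.0000e-02  2.1680e+01] F [1.  3.2 2.6] gap 22.4
shift m [-0.0004 -0.0009  0.    ]
turn -0.001
actual r,ang 124.74559541268509 109.68024069394843
```

View pics/f.png

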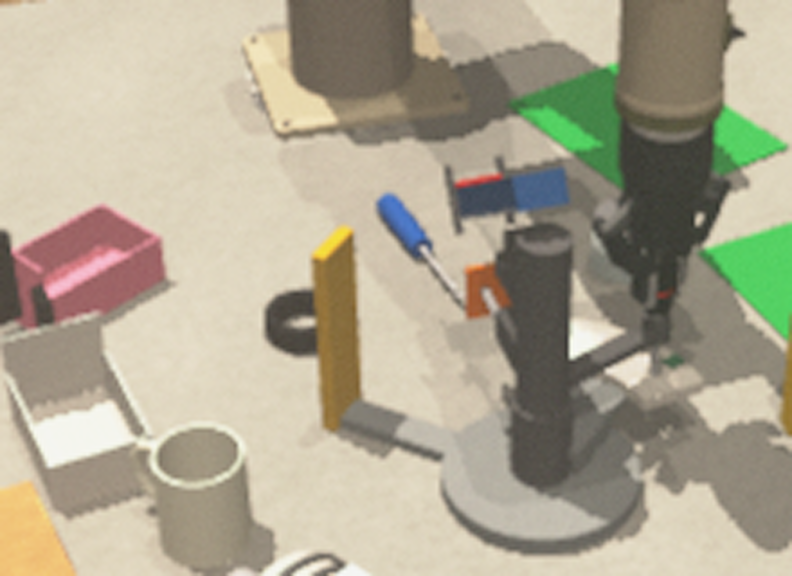

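Request:
apply_moves:
  series:
    - [0.6, [0, 0, 0], 0]
    - [1, [0, 0, 0], 0]
    - [1, [0, 0, 0], 0]
    - [1, [0, 0, 0.01], 0]
    - [1, [0, 0, 0.05], 0]

```text
time: 8.48
tool_pos: [659.7, 114.8, 198.1]
tcp_rot: [179.9, 0.3, 21.7]
ft_force: [-0.1, -0.2, -0.4]
finger_gap: 85.3
```

Request:
apply_moves:
  series:
    - [1, [-0.01, 0.01, 0.04], 0]
    - [1, [-0.04, 0.02, 0.08], 0]
    - [1, [-0.09, 0, 0.12], 0]
    - [1, [-0.15, -0.02, 0.12], 0]
    - [1, [-0.21, -0.04, 0.12], 0]

```text
time: 9.1
tool_pos: [453.4, 76.0, 319.9]
tcp_rot: [179.9, 0.1, 21.7]
ft_force: [-0.5, -0.7, 0.4]
finger_gap: 85.7
```

Run:
```python
from fit import *
dl([466.2,-379.1,200],8.9)
p=optics.snapshot("top"); cv2.imwrite("pics/g.png",cv2.resize(p["color"][90:260,240:480],None,fx=3.3,fy=3.3,interpolation=cv2.INTER_CUBIC))
print("serve pts", proj(p,[st(125,110,170),st(155,180,180)]))
p=optics.snapshot("scene"); c=p["color"]
for z in (170,180): print(proj(p,st(125,110,z)))
cv2.imwrite("pics/g2.png",cv2.resize(c[200:320,280:420],None,fx=5,fy=5,interpolation=cv2.INTER_CUBIC))
```

```text
t 9.1 tcp [453.4  76.  319.9] [1.7985e+02 1.4000e-01 2.1680e+01] F [-0.5 -0.7  0.4] gap 85.7
shift m [ 0.0128 -0.4551 -0.1199]
turn -0.223
serve pts [[271.98199432 145.924916  ]
 [318.23166155 187.35197054]]
[[382.31119827 254.40280809]]
[[382.4623823  251.68715812]]
```

View pics/g.png

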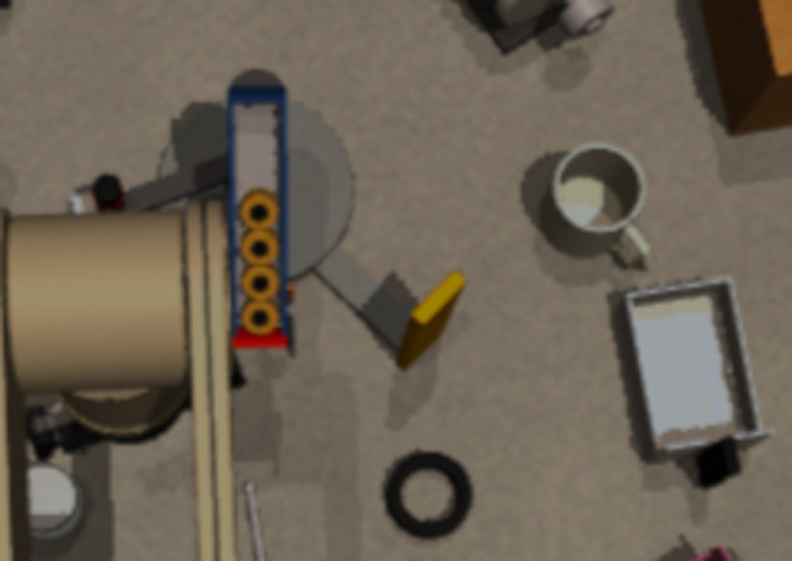

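View pics/g2.png

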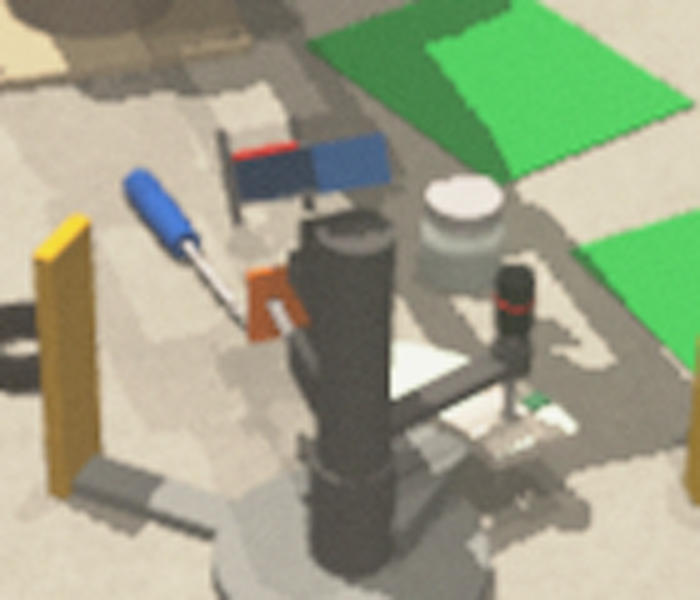

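Knob top: top view about (272,146), scene view about (382.6,254.4). Both match the prediction for pin down at the green hole, so the chute is locked. Next is the tin; I'll check the clearance to the pink look-alike's handle first.

Run:
```python
from fit import *
p=optics.snapshot("top"); c=p["color"]
cv2.imwrite("pics/i.png",cv2.resize(c[160:310,400:560],None,fx=4.5,fy=4.5,interpolation=cv2.INTER_CUBIC))
print(back(p,[[473,263]],110)); 
h=np.deg2rad(8.9)
for a,b in [(-85,0),(-85,57),(-85,-57)]:
    P=[550.2+a*np.cos(h)-b*np.sin(h),-366+a*np.sin(h)+b*np.cos(h),110]; print(np.round(P),(proj(p,P)-[400,160])*4.5)
```

```text
[[ 372.88873225 -413.01980353  110.        ]]
[ 466. -379.  110.] [[267.47199143 303.72078515]]
[ 457. -323.  110.] [[171.78127375 317.05403538]]
[ 475. -435.  110.] [[362.90428517 290.42354292]]
```

View pics/i.png

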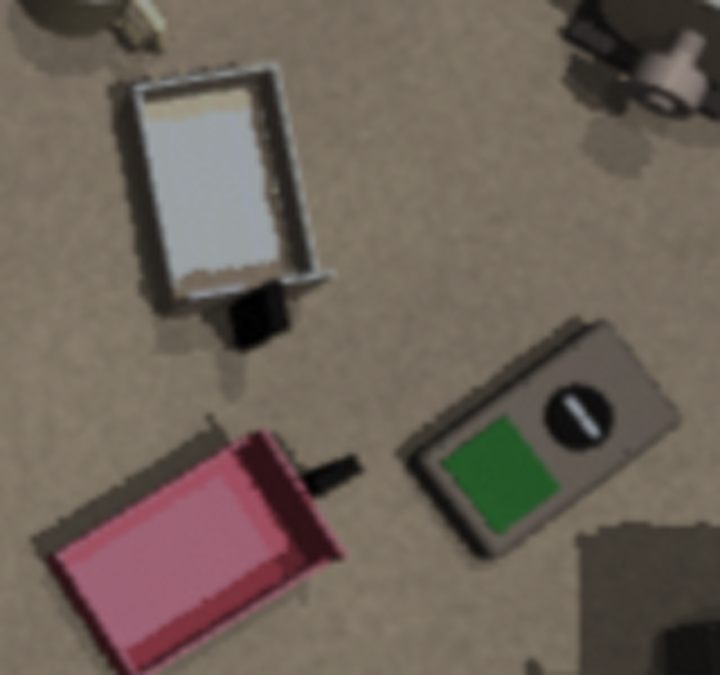

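Request:
apply_moves:
  series:
    - [1, [0, -0.055, 0], -0.05]
    - [1, [0, -0.11, 0], -0.1]
    - [1, [0, -0.165, 0], -0.15]
    - [1, [0, -0.22, 0], -0.2]
    - [1, [0, -0.275, -0.01], -0.223]

```text
time: 9.88
tool_pos: [453.8, -201.6, 310.9]
tcp_rot: [179.8, 0.0, 8.8]
ft_force: [1.1, 1.1, 0.2]
finger_gap: 85.4
```

Request:
apply_moves:
  series:
    - [1, [0.003, -0.055, -0.02], 0]
    - [1, [0.006, -0.11, -0.045], 0]
    - [1, [0.01, -0.155, -0.08], 0]
    - [1, [0.0128, -0.179, -0.12], 0]
    - [1, [0.0128, -0.18, -0.13], 0]

```text
time: 10.5
tool_pos: [465.7, -382.5, 177.0]
tcp_rot: [180.0, 0.2, 8.7]
ft_force: [-0.5, 0.6, -0.7]
finger_gap: 85.3
```

Run:
```python
from fit import *
dl([466.2,-379.1,68],8.9)
p=optics.snapshot("wrist"); cv2.imwrite("pics/j.png",p["color"]); print(proj(p,[466.2,-379.1,110]))
```

```text
t 10.5 tcp [ 465.7 -382.5  177. ] [179.99   0.21   8.67] F [-0.5  0.6 -0.7] gap 85.3
shift m [ 0.0005  0.0034 -0.109 ]
turn 0.004
[[315.76164966 260.05408614]]
```

View pics/j.png

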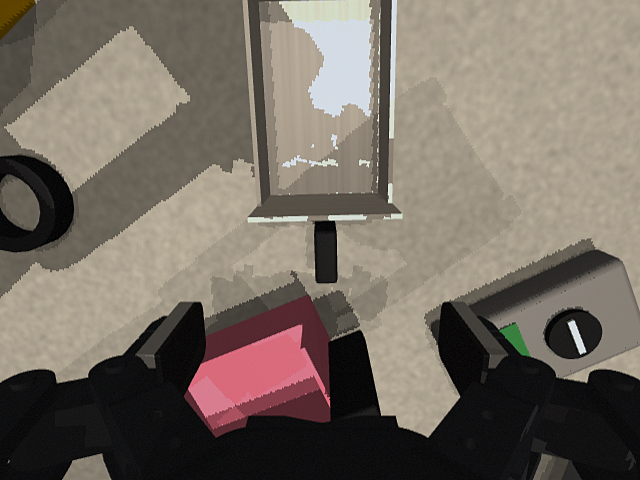

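Run:
```python
from fit import *
p=optics.snapshot("wrist")
print(proj(p,[[*sense()["tool_pos"][:2],z] for z in (60,110)]))
x,e=fit(p,[[-70,45,85],[-70,-45,85],[-100,6,110],[-100,-6,110]],[[248,218],[402,217],[315,282],[337,283]],[550,-370,.15])
print(x[:2],np.rad2deg(x[2]),e.round(1))
c,s=np.cos(x[2]),np.sin(x[2]); print("handle",x[0]-85*c,x[1]-85*s)
pt=optics.snapshot("top")
for h in (x,[550.2,-366,np.deg2rad(8.9)]):
    c,s=np.cos(h[2]),np.sin(h[2])
    print(proj(pt,[[h[0]+a*c-b*s,h[1]+a*s+b*c,z] for a,b,z in [(70,45,50),(70,-45,50),(-70,-45,85),(-70,45,85),(-85,0,110)]]).round(1).tolist())
cv2.imwrite("pics/k.png",cv2.resize(pt["color"][165:245,415:485],None,fx=8,fy=8,interpolation=cv2.INTER_NEAREST))
```

```text
[[321.45591383 236.32732263]
 [321.45047418 260.58525123]]
[ 553.55346834 -369.64596814] 9.073097645252876 [[-0.1  0.4]
 [ 0.5  0.3]
 [-0.2  0.1]
 [-0.1 -1.1]]
handle 469.61699185467353 -383.0499942519156
[[430.0, 177.1], [461.9, 172.6], [474.2, 219.9], [441.2, 224.6], [460.9, 226.2]]
[[428.7, 178.2], [460.7, 173.8], [472.8, 221.1], [439.8, 225.7], [459.4, 227.5]]
```

View pics/k.png

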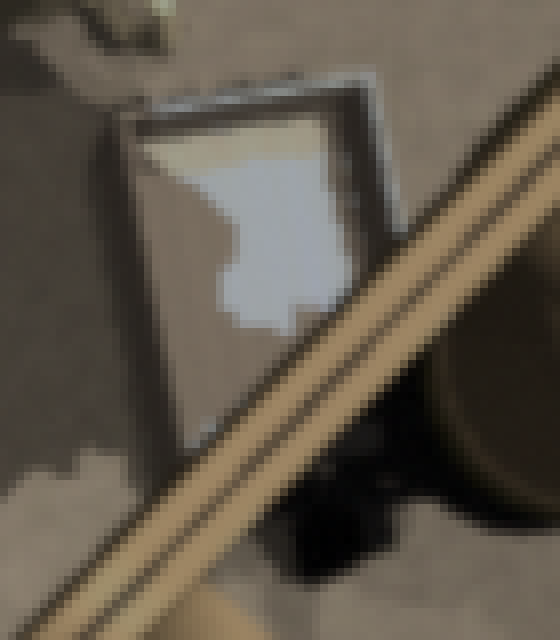

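Request:
apply_moves:
  series:
    - [1, [0.0005, 0, -0.04], 0.004]
    - [1, [0.001, 0, -0.08], 0.004]
    - [1, [0.001, 0, -0.109], 0.004]
    - [1, [0.001, 0, -0.109], 0.004]
    - [0.5, [0.001, 0, -0.109], 0.004]
  grip_force: 60

```text
time: 11.28
tool_pos: [469.9, -382.1, 75.3]
tcp_rot: [179.6, -0.1, 9.1]
ft_force: [-0.6, 0.5, 0.4]
finger_gap: 69.5
```

Request:
apply_moves:
  series:
    - [0, [0, 0, 0], 0]
    - [0, [0, 0, 0], 0]
    - [0, [0, 0, 0], 0]
    - [0, [0, 0, 0], 0]
    - [0, [0, 0, 0], 0]
  grip_force: 120

```text
time: 11.9
tool_pos: [470.1, -382.5, 76.3]
tcp_rot: [179.6, -0.2, 9.1]
ft_force: [-1.1, 1.0, 6.0]
finger_gap: 10.9
```

Request:
apply_moves:
  series:
    - [0, [0, 0, 0.015], 0]
    - [0, [0, 0, 0.04], 0]
    - [0, [0, 0, 0.07], 0]
    - [0, [0, 0, 0.09], 0]
    - [0, [0, 0, 0.11], 0]

```text
time: 12.52
tool_pos: [470.0, -382.4, 187.3]
tcp_rot: [179.6, -0.1, 9.1]
ft_force: [0.6, 0.2, -2.9]
finger_gap: 10.5
```

Run:
```python
from fit import *
dl([360,-230,0],1.6)
p=optics.snapshot("wrist"); cv2.imwrite("pics/l.png",p["color"])
p=optics.snapshot("scene"); cv2.imwrite("pics/l2.png",cv2.resize(p["color"][140:340,120:400],None,fx=2.8,fy=2.8,interpolation=cv2.INTER_CUBIC))
```

```text
t 12.525 tcp [ 470.  -382.4  187.3] [ 1.7956e+02 -1.4000e-01  9.0800e+00] F [ 0.6  0.2 -2.9] gap 10.5
shift m [-0.11    0.1524 -0.1873]
turn -0.13
```

View pics/l.png

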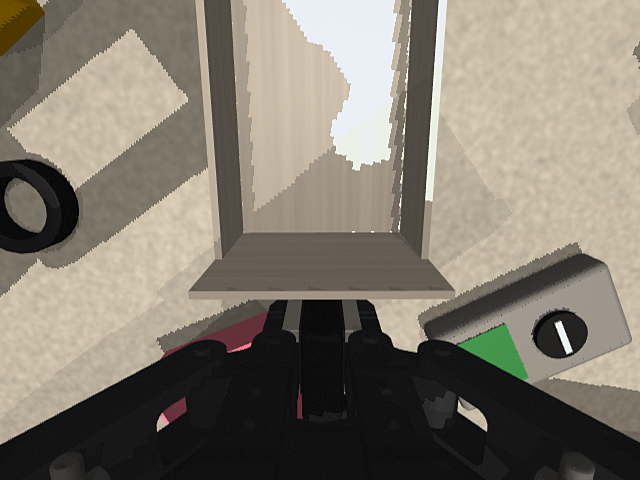

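View pics/l2.png

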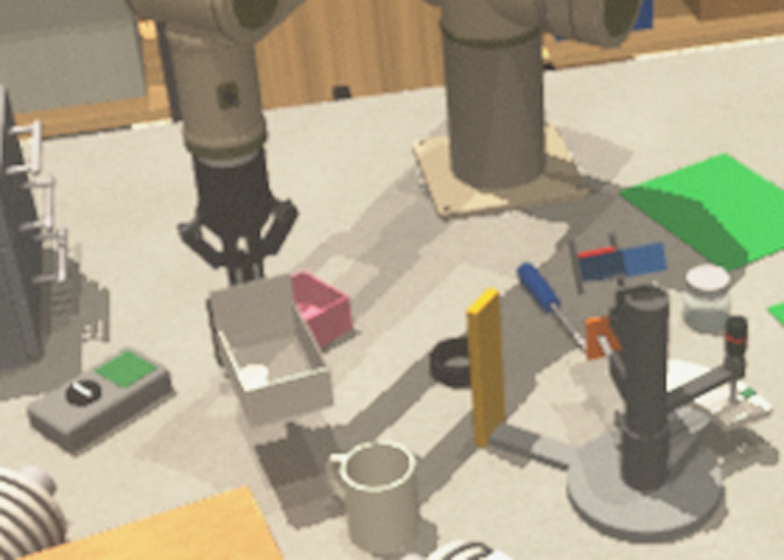

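Request:
apply_moves:
  series:
    - [0, [-0.04, 0.04, 0], -0.03]
    - [0, [-0.08, 0.08, 0], -0.07]
    - [0, [-0.11, 0.125, 0], -0.1]
    - [0, [-0.115, 0.175, 0], -0.13]
    - [0, [-0.115, 0.225, 0], -0.13]

```text
time: 13.25
tool_pos: [355.0, -157.1, 188.3]
tcp_rot: [179.4, -0.3, 1.5]
ft_force: [1.7, -0.0, -2.0]
finger_gap: 10.7
```

Request:
apply_moves:
  series:
    - [0, [0.0, 0.05, 0], 0]
    - [0, [0.005, 0.1, 0], 0]
    - [0, [0.015, 0.14, 0], 0]
    - [0, [0.02, 0.147, 0], 0]
    - [0, [0.02, 0.147, 0], 0]

```text
time: 13.88
tool_pos: [374.8, -10.0, 187.7]
tcp_rot: [179.4, -0.2, 1.6]
ft_force: [0.1, 0.2, -2.4]
finger_gap: 10.5
```

Run:
```python
from fit import *
dl(st(276,180,187),1.6); print(st(255,180))
p=optics.snapshot("top"); cv2.imwrite("pics/m.png",cv2.resize(p["color"][90:270,230:430],None,fx=3.3,fy=3.3,interpolation=cv2.INTER_CUBIC))
p=optics.snapshot("scene"); cv2.imwrite("pics/m2.png",cv2.resize(p["color"][160:330,240:430],None,fx=3.5,fy=3.5,interpolation=cv2.INTER_CUBIC))
```

```text
t 13.875 tcp [374.8 -10.  187.7] [179.39  -0.18   1.6 ] F [ 0.1  0.2 -2.4] gap 10.5
shift m [ 0.0563  0.0012 -0.0007]
turn -0.0
[452.09942066  -8.22001787   0.        ]
```

View pics/m.png

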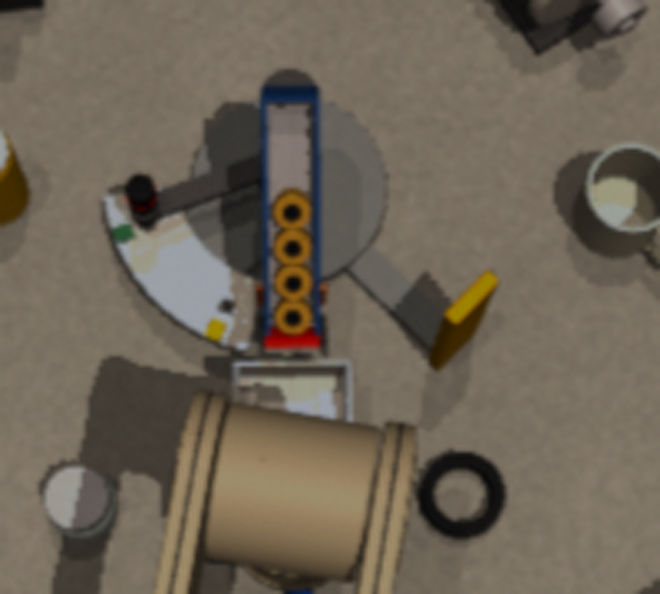

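View pics/m2.png

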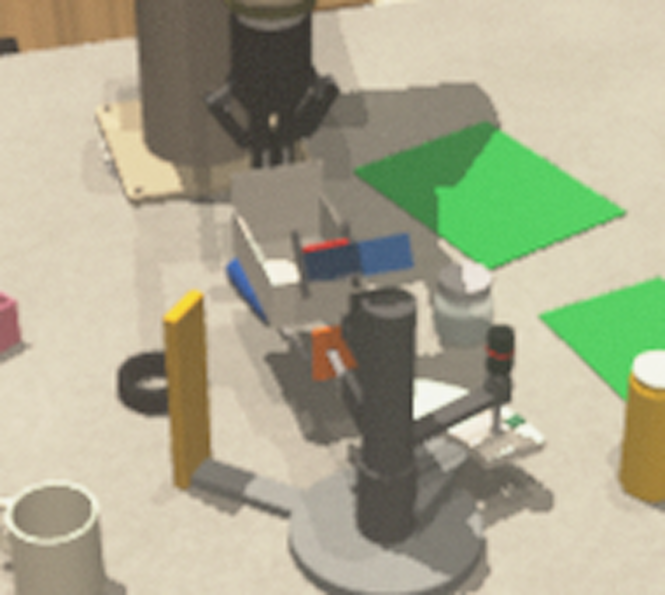

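Run:
```python
from fit import *
p=optics.snapshot("scene")
f=lambda P:((proj(p,P)-[240,160]+.5)*3.5-.5).round(0).tolist()
for z in (150,160,170,180,200,220): 
    print(z,f([st(155,180,z)+[0,-26,0],st(155,180,z)+[0,26,0]]))
for dz in (105,111):
    print(f([[374.8+154,-10+4.3+b,dz+50] for b in (-45,45)]), f([[374.8+154,-10+4.3+b,dz] for b in (-45,45)]))
pt=optics.snapshot("top")
g=lambda P:((proj(pt,P)-[230,90]+.5)*3.3-.5).round(1).tolist()
print(g([[374.8+154,-10+4.3+b,161] for b in (-45,45)]))
c=p["color"]; cv2.imwrite("pics/n.png",cv2.resize(c[215:275,300:365],None,fx=9,fy=9,interpolation=cv2.INTER_CUBIC))
```

```text
150 [[300.0, 308.0], [356.0, 299.0]]
160 [[300.0, 299.0], [356.0, 289.0]]
170 [[300.0, 289.0], [357.0, 280.0]]
180 [[300.0, 280.0], [357.0, 271.0]]
200 [[300.0, 261.0], [357.0, 252.0]]
220 [[300.0, 242.0], [357.0, 233.0]]
[[273.0, 293.0], [369.0, 277.0]] [[274.0, 338.0], [368.0, 321.0]]
[[273.0, 287.0], [369.0, 271.0]] [[274.0, 332.0], [368.0, 316.0]]
[[350.1, 358.1], [234.0, 356.2]]
```

View pics/n.png

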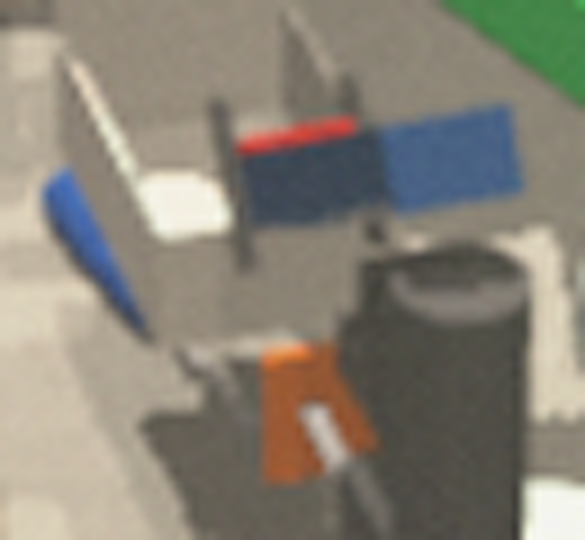

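The gate's side bars hang to about 163 mm (seen at (247,268) in the crop), and the tin's front wall top is at about 161 mm. I'll lower the tin 12 mm before going under the lip.

Request:
apply_moves:
  series:
    - [0, [0, 0, -0.012], 0]
    - [0, [0.015, 0, -0.012], 0]
    - [0, [0.03, 0.001, -0.012], 0]
    - [0, [0.042, 0.001, -0.012], 0]
    - [0, [0.048, 0.001, -0.012], 0]

```text
time: 14.7
tool_pos: [422.7, -10.5, 175.2]
tcp_rot: [179.4, -0.2, 1.4]
ft_force: [0.8, -0.1, -2.4]
finger_gap: 10.9
```

Run:
```python
from fit import *
dl(st(258,180,175.5),1.6)
p=optics.snapshot("scene"); cv2.imwrite("pics/o2.png",cv2.resize(p["color"][200:290,290:380],None,fx=6.5,fy=6.5,interpolation=cv2.INTER_CUBIC))
p=optics.snapshot("wrist"); cv2.imwrite("pics/o.png",p["color"])
```

```text
t 14.7 tcp [422.7 -10.5 175.2] [ 1.7939e+02 -1.5000e-01  1.3600e+00] F [ 0.8 -0.1 -2.4] gap 10.9
shift m [0.0264 0.0022 0.0003]
turn 0.004
```

View pics/o2.png

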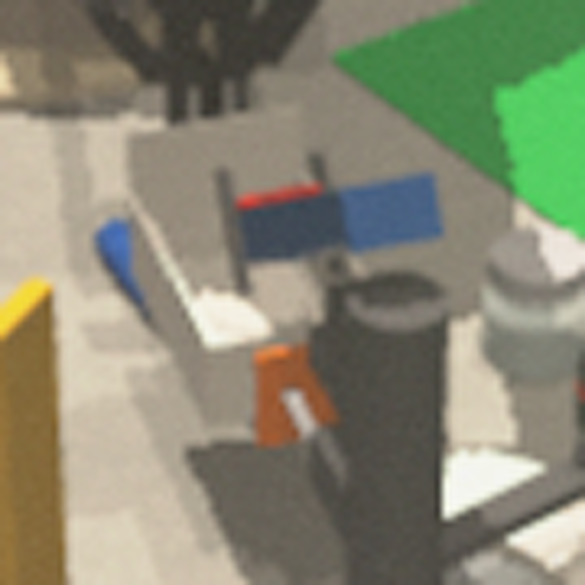

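View pics/o.png

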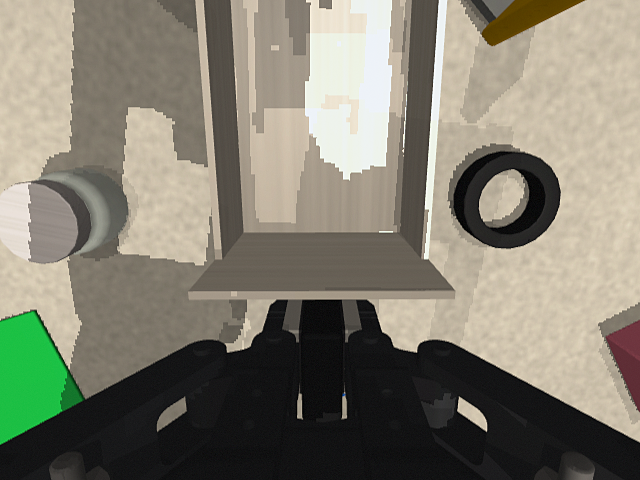

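Request:
apply_moves:
  series:
    - [0, [0.007, 0.002, 0], 0]
    - [0, [0.013, 0.002, 0], 0]
    - [0, [0.019, 0.002, 0], 0]
    - [0, [0.024, 0.002, 0], 0]
    - [0, [0.027, 0.002, 0], 0]

```text
time: 15.42
tool_pos: [449.7, -8.3, 175.3]
tcp_rot: [179.4, -0.1, 1.4]
ft_force: [-4.4, 1.3, -0.5]
finger_gap: 10.5
```

Run:
```python
from fit import *
dl(st(258,180,175.5),1.6)
p=optics.snapshot("scene"); cv2.imwrite("pics/q2.png",cv2.resize(p["color"][200:290,290:380],None,fx=6.5,fy=6.5,interpolation=cv2.INTER_CUBIC))
p=optics.snapshot("top"); cv2.imwrite("pics/q.png",cv2.resize(p["color"][90:270,230:430],None,fx=3.3,fy=3.3,interpolation=cv2.INTER_CUBIC))
```

```text
t 15.425 tcp [449.7  -8.3 175.3] [ 1.7941e+02 -1.2000e-01  1.3900e+00] F [-4.4  1.3 -0.5] gap 10.5
shift m [-0.0006 -0.      0.0002]
turn 0.004
```

View pics/q2.png

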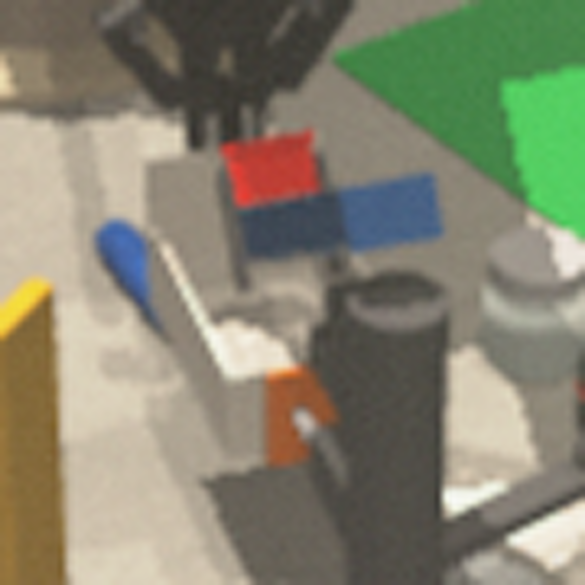

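View pics/q.png

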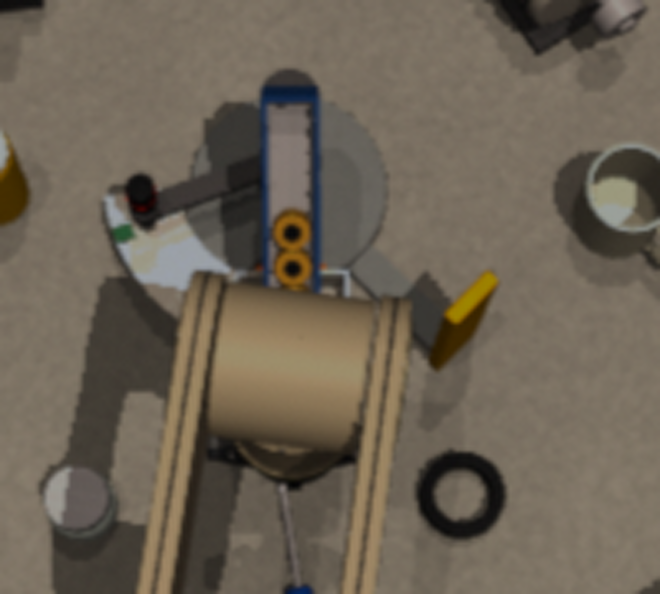

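Request:
apply_moves:
  series:
    - [0, [0.001, 0, 0], 0]
    - [0, [0.001, 0, 0], 0]
    - [0, [0.001, 0, 0], 0]
    - [0, [0.001, 0, 0], 0]
    - [0, [0.001, 0, 0], 0]

```text
time: 16.15
tool_pos: [450.3, -8.3, 174.9]
tcp_rot: [179.4, -0.1, 1.4]
ft_force: [-5.1, 0.3, -5.0]
finger_gap: 10.3
```

Run:
```python
from fit import *
dl(st(258,180,175.5),1.6)
p=optics.snapshot("wrist"); cv2.imwrite("pics/s2.png",p["color"])
p=optics.snapshot("top"); cv2.imwrite("pics/s.png",cv2.resize(p["color"][90:270,230:430],None,fx=3.3,fy=3.3,interpolation=cv2.INTER_CUBIC))
```

```text
t 16.15 tcp [450.3  -8.3 174.9] [ 1.7941e+02 -8.0000e-02  1.3900e+00] F [-5.1  0.3 -5. ] gap 10.3
shift m [-0.0012 -0.      0.0006]
turn 0.004
```

View pics/s2.png

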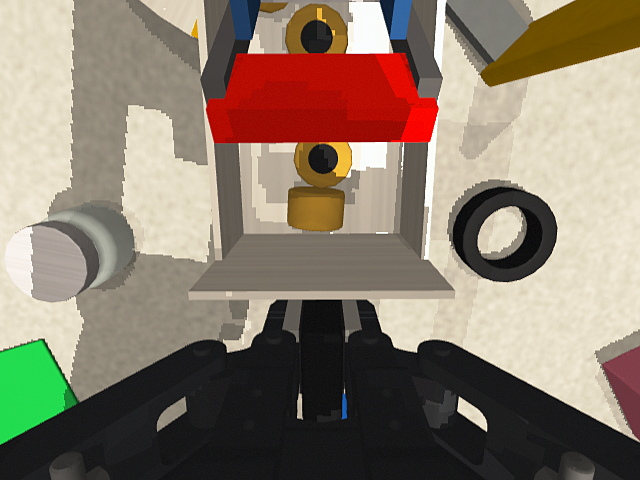

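View pics/s.png

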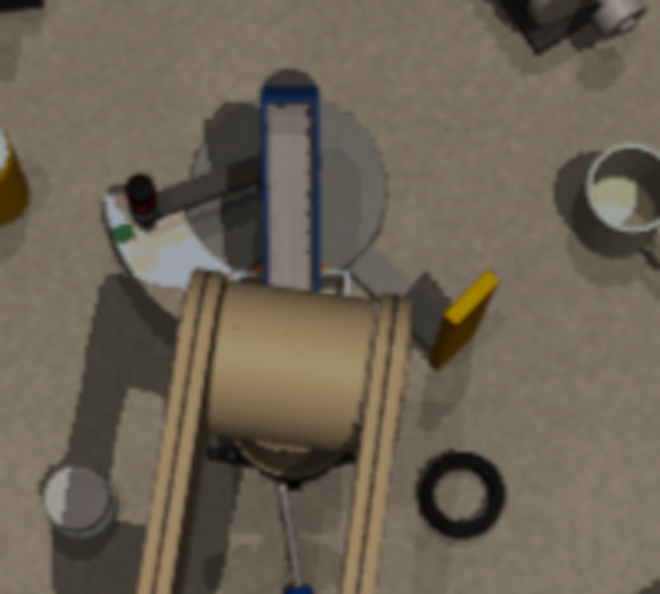

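Request:
apply_moves:
  series:
    - [0, [0.0, 0, 0], 0]
    - [0, [0, 0, 0], 0]
    - [0, [0, 0, 0], 0]
    - [0, [0, 0, 0], 0]
    - [0, [0, 0, 0], 0]

```text
time: 16.88
tool_pos: [450.4, -8.3, 174.9]
tcp_rot: [179.4, -0.1, 1.4]
ft_force: [-3.9, -0.2, -6.3]
finger_gap: 10.5
```

Run:
```python
from fit import *
dl(st(258,180,175.5),1.6)
p=optics.snapshot("wrist"); cv2.imwrite("pics/t2.png",p["color"])
p=optics.snapshot("scene"); cv2.imwrite("pics/t.png",cv2.resize(p["color"][200:290,290:380],None,fx=6.5,fy=6.5,interpolation=cv2.INTER_CUBIC))
```

```text
t 16.875 tcp [450.4  -8.3 174.9] [ 1.7941e+02 -8.0000e-02  1.3900e+00] F [-3.9 -0.2 -6.3] gap 10.5
shift m [-0.0013 -0.0001  0.0006]
turn 0.004
```

View pics/t2.png

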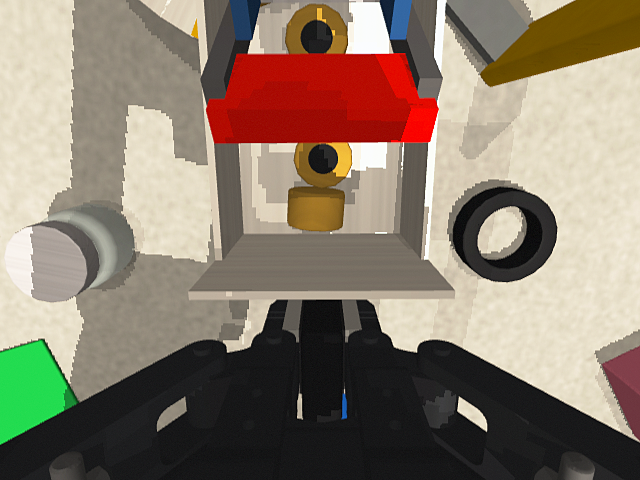

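View pics/t.png

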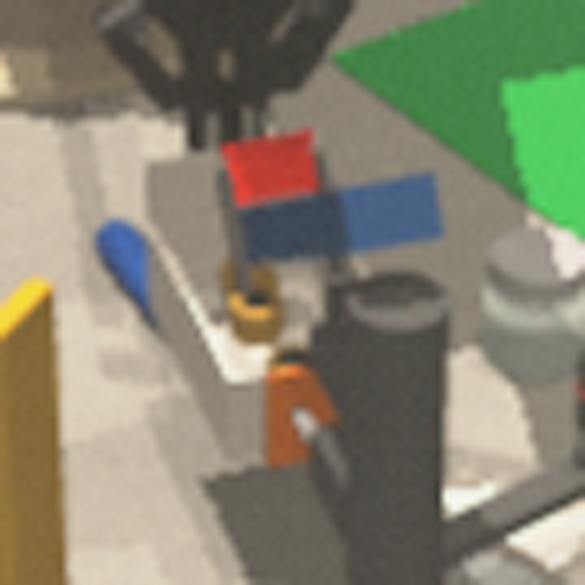

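Run:
```python
from fit import *
p=optics.snapshot("wrist")
for z in (102,118,195,205,215): print(z,back(p,[[317,35],[265,3],[322,160],[316,210]],z).round(0)[:,:2].tolist())
print("lip proj",proj(p,[st(155,180,180),st(155,180,180)+[0,21,0],st(104,180,149),st(130,180,198)]).round())
cv2.imwrite("pics/u.png",cv2.resize(p["color"][0:90,180:460],None,fx=2.8,fy=2.8,interpolation=cv2.INTER_CUBIC))
print([ (np.round(toworld(p,d["xyz"])).tolist(),round(float(d["p"]),2)) for d in spotter.search_frame(p,"bush1")])
p=optics.snapshot("scene"); cv2.imwrite("pics/u2.png",cv2.resize(p["color"][225:265,318:350],None,fx=14,fy=14,interpolation=cv2.INTER_CUBIC))
print([ (np.round(toworld(p,d["xyz"])).tolist(),round(float(d["p"]),2)) for d in spotter.search_frame(p,"bush1")])
```

```text
102 [[561.0, -4.0], [574.0, 20.0], [504.0, -8.0], [478.0, -5.0]]
118 [[558.0, -4.0], [570.0, 18.0], [505.0, -8.0], [481.0, -5.0]]
195 [[541.0, -5.0], [548.0, 9.0], [510.0, -7.0], [495.0, -5.0]]
205 [[539.0, -5.0], [545.0, 7.0], [510.0, -7.0], [497.0, -5.0]]
215 [[537.0, -5.0], [543.0, 6.0], [511.0, -6.0], [499.0, -5.0]]
lip proj [[ 320.    6.]
 [ 247.    4.]
 [ 319. -139.]
 [ 320. -143.]]
[([559.0, -3.0, 117.0], 0.84), ([485.0, -5.0, 130.0], 0.78), ([497.0, -8.0, 120.0], 0.66)]
[]
```

View pics/u.png

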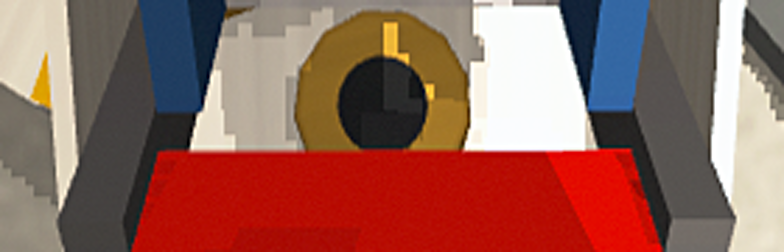

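View pics/u2.png

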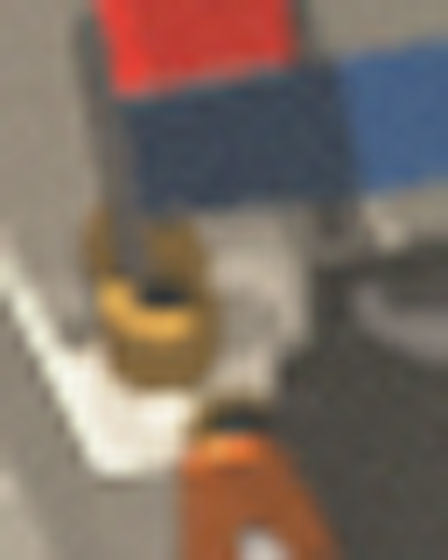

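Run:
```python
from fit import *
p=optics.snapshot("wrist")
cv2.imwrite("pics/v.png",cv2.resize(p["color"][0:30,230:330],None,fx=8,fy=8,interpolation=cv2.INTER_NEAREST))
# bushing circle in tin floor at guess
t=optics.snapshot("top")
print(back(t,[[230+290/3.3,90+290/3.3]],195).round())
s=optics.snapshot("scene")
for P in ([558,-4,110],[574,20,110],[590,20,110]): print(P,((proj(s,P)-[318,225]+.5)*14).round().tolist(), ((proj(t,P)-[230,90]+.5)*3.3).round().tolist())
cv2.imwrite("pics/v2.png",cv2.resize(t["color"][160:190,290:350],None,fx=12,fy=12,interpolation=cv2.INTER_CUBIC))
```

```text
[[573.  -4. 195.]]
[558, -4, 110] [[238.0, 463.0]] [[291.0, 335.0]]
[574, 20, 110] [[361.0, 486.0]] [[261.0, 315.0]]
[590, 20, 110] [[382.0, 527.0]] [[261.0, 295.0]]
```

View pics/v.png

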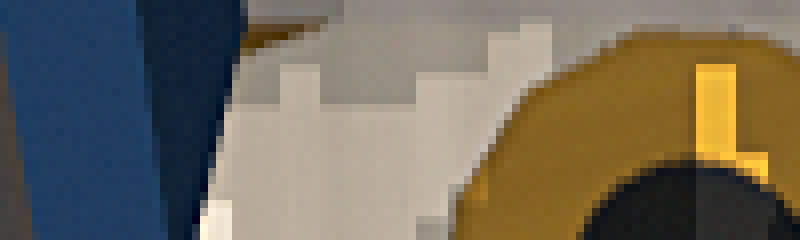

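View pics/v2.png

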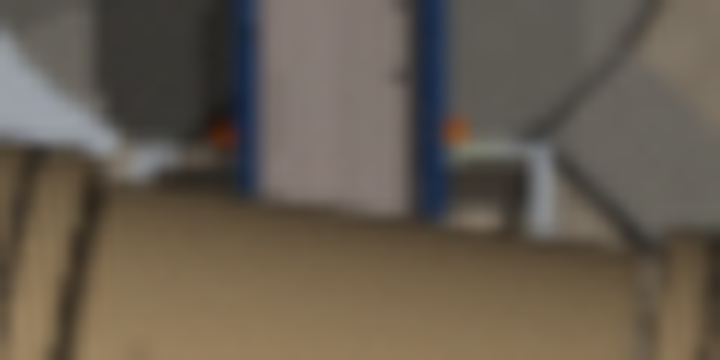

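All four are in the tin. In the wrist view there are two at about (322,160) and (316,210), one at (317,35), and an edge of the fourth at (262,4) showing below the lip on the tin floor. The upper trough is empty. I'm backing out slowly.

Request:
apply_moves:
  series:
    - [0, [-0.005, 0, 0], 0]
    - [0, [-0.014, 0, 0], 0]
    - [0, [-0.026, 0, 0], 0]
    - [0, [-0.038, -0.001, 0], 0]
    - [0, [-0.05, -0.001, 0], 0]

```text
time: 17.95
tool_pos: [400.6, -9.3, 175.9]
tcp_rot: [179.4, -0.3, 1.4]
ft_force: [-0.2, -0.0, -3.0]
finger_gap: 10.7
```

Request:
apply_moves:
  series:
    - [0, [-0.01, 0, 0], 0]
    - [0, [-0.018, 0, 0], 0]
    - [0, [-0.024, 0, 0], 0]
    - [0, [-0.026, 0, 0], 0]
    - [0, [-0.026, 0, 0], 0]

```text
time: 18.58
tool_pos: [374.7, -9.4, 175.9]
tcp_rot: [179.4, -0.3, 1.4]
ft_force: [0.6, -0.5, -3.0]
finger_gap: 10.6
```

Run:
```python
from fit import *
m=np.array([508.2,338.4]);a=np.deg2rad(10.6)
dl([*(m-84*np.array([np.cos(a),np.sin(a)])),175],10.6)
p=optics.snapshot("wrist"); cv2.imwrite("pics/w.png",p["color"])
p=optics.snapshot("top"); cv2.imwrite("pics/w1.png",cv2.resize(p["color"][90:270,230:430],None,fx=3.3,fy=3.3,interpolation=cv2.INTER_CUBIC))
```

```text
t 18.575 tcp [374.7  -9.4 175.9] [179.39  -0.29   1.38] F [ 0.6 -0.5 -3. ] gap 10.6
shift m [ 0.051   0.3323 -0.0009]
turn 0.161
```

View pics/w.png

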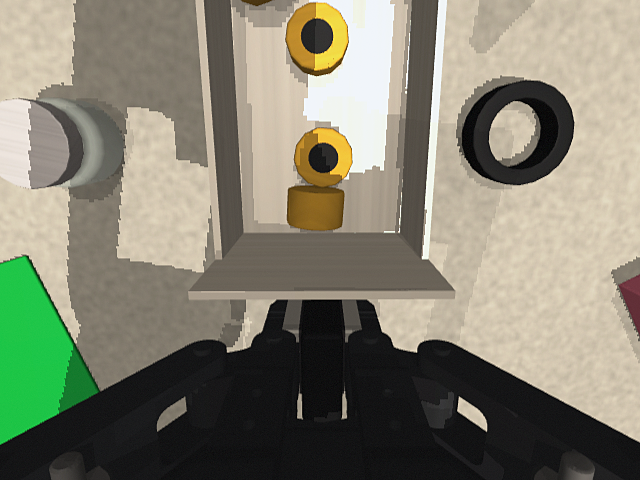

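View pics/w1.png

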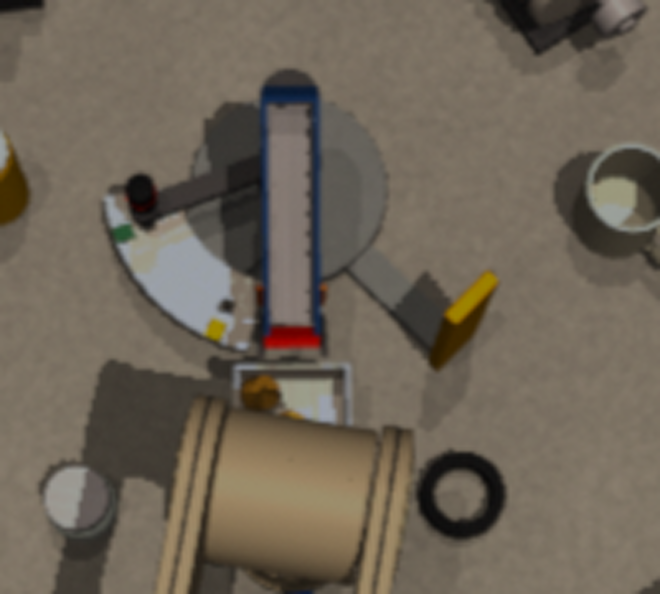

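Request:
apply_moves:
  series:
    - [0, [0, 0.015, 0], 0.01]
    - [0, [0.003, 0.045, 0], 0.04]
    - [0, [0.01, 0.085, 0], 0.07]
    - [0, [0.018, 0.125, 0], 0.1]
    - [0, [0.026, 0.165, 0], 0.13]

```text
time: 19.3
tool_pos: [401.1, 157.1, 175.9]
tcp_rot: [179.4, -0.3, 8.9]
ft_force: [-0.3, 0.0, -3.4]
finger_gap: 10.3
```

Request:
apply_moves:
  series:
    - [0, [0.008, 0.04, 0], 0.015]
    - [0, [0.016, 0.08, 0], 0.03]
    - [0, [0.022, 0.12, 0], 0.03]
    - [0, [0.025, 0.15, 0], 0.03]
    - [0, [0.025, 0.165, 0], 0.03]

```text
time: 19.92
tool_pos: [426.0, 323.6, 175.3]
tcp_rot: [179.4, -0.2, 10.7]
ft_force: [0.0, 0.2, -2.9]
finger_gap: 10.6
```

Run:
```python
from fit import *
m=np.array([508.2,338.4]);a=np.deg2rad(10.6)
dl([*(m-84*np.array([np.cos(a),np.sin(a)])),79.5],10.6)
p=optics.snapshot("top"); cv2.imwrite("pics/x1.png",cv2.resize(p["color"][120:300,130:330],None,fx=3.3,fy=3.3,interpolation=cv2.INTER_CUBIC))
p=optics.snapshot("scene"); cv2.imwrite("pics/x2.png",cv2.resize(p["color"][130:330,300:520],None,fx=3,fy=3,interpolation=cv2.INTER_CUBIC))
```

```text
t 19.925 tcp [426.  323.6 175.3] [179.38  -0.25  10.68] F [ 0.   0.2 -2.9] gap 10.6
shift m [-0.0004 -0.0006 -0.0958]
turn -0.001
```

View pics/x1.png

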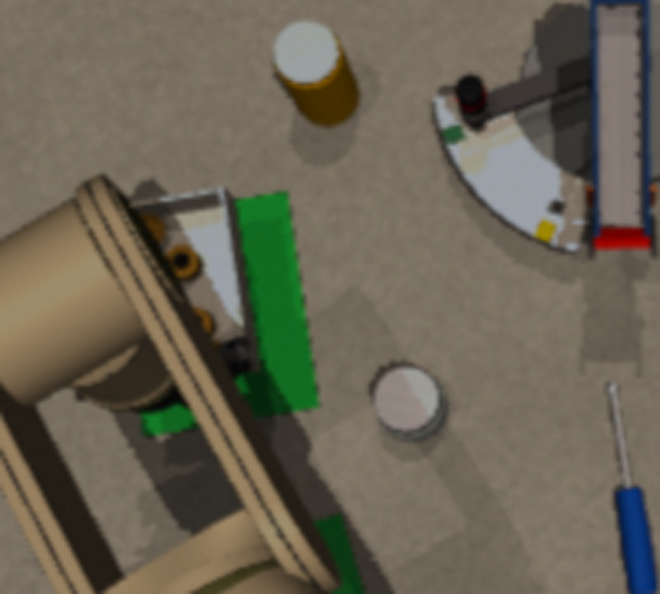

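View pics/x2.png

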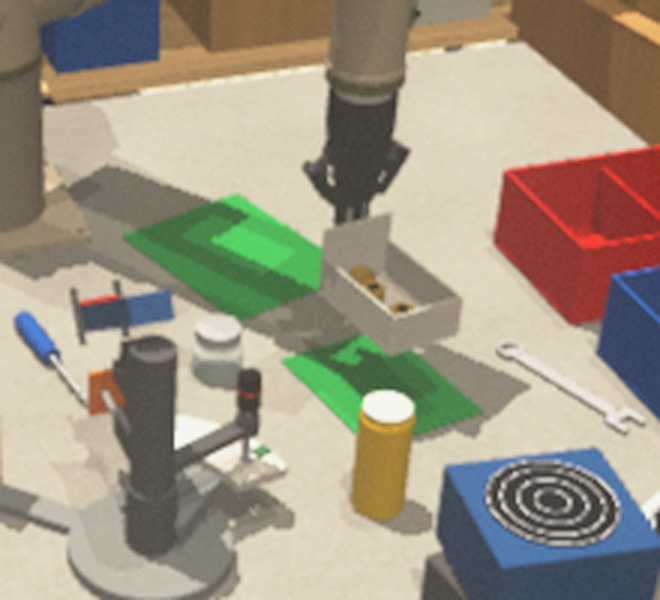

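Request:
apply_moves:
  series:
    - [0, [0, 0, -0.02], 0]
    - [0, [0, 0, -0.045], 0]
    - [0, [0, 0, -0.07], 0]
    - [0, [0, 0, -0.085], 0]
    - [0, [0, 0, -0.09], 0]

```text
time: 20.65
tool_pos: [425.5, 322.0, 84.6]
tcp_rot: [179.3, -0.2, 10.7]
ft_force: [0.2, -0.4, -3.6]
finger_gap: 10.6
```

Request:
apply_moves:
  series:
    - [0, [0, 0, -0.002], 0]
    - [0, [0, 0, -0.004], 0]
    - [0, [0, 0, -0.006], 0]
    - [0, [0, 0, -0.0065], 0]
    - [0, [0, 0, -0.0065], 0]

```text
time: 21.28
tool_pos: [426.0, 322.3, 79.5]
tcp_rot: [179.4, -0.2, 10.7]
ft_force: [-3.3, -4.1, 4.9]
finger_gap: 10.5
```

Contact with the mat: Fz went from −3.6 to +4.9 at z = 79.5 mm, where I expected it. Releasing.

Request:
apply_moves:
  series:
    - [0.3, [0, 0, 0], 0]
    - [0.6, [0, 0, 0], 0]
    - [0.8, [0, 0, 0], 0]
    - [1, [0, 0, 0], 0]
    - [1, [0, 0, 0], 0]
  grip_force: 20

```text
time: 21.9
tool_pos: [426.0, 322.3, 79.4]
tcp_rot: [179.4, -0.2, 10.7]
ft_force: [-0.2, 0.1, -0.3]
finger_gap: 85.3
```

Request:
apply_moves:
  series:
    - [1, [0, 0, 0.02], 0]
    - [1, [0, 0, 0.06], 0]
    - [1, [0, 0, 0.11], 0]
    - [1, [-0.03, -0.01, 0.16], 0]
    - [1, [-0.06, -0.03, 0.2], 0]

```text
time: 22.52
tool_pos: [365.6, 292.4, 281.7]
tcp_rot: [179.4, -0.3, 10.7]
ft_force: [0.8, -0.4, 0.3]
finger_gap: 85.2
```

Request:
apply_moves:
  series:
    - [1, [0, -0.05, 0.02], 0]
    - [1, [0, -0.11, 0.04], 0]
    - [1, [0, -0.17, 0.04], 0]
    - [1, [0, -0.22, 0.04], 0]
    - [1, [0, -0.22, 0.04], 0]

```text
time: 23.15
tool_pos: [365.7, 69.4, 321.9]
tcp_rot: [179.3, -0.4, 10.3]
ft_force: [0.1, 0.5, 0.1]
finger_gap: 85.8
```

Run:
```python
from fit import *
dl([0,0,0])
p=optics.snapshot("top"); cv2.imwrite("pics/y1.png",cv2.resize(p["color"][130:270,130:310],None,fx=4.4,fy=4.2,interpolation=cv2.INTER_CUBIC)); cv2.imwrite("pics/y0.png",p["color"])
p=optics.snapshot("scene"); cv2.imwrite("pics/y2.png",cv2.resize(p["color"][190:340,180:480],None,fx=2.6,fy=2.6,interpolation=cv2.INTER_CUBIC))
print([proj(p,st(125,110,z)).round(1).tolist() for z in (170,180)])
```

```text
t 23.15 tcp [365.7  69.4 321.9] [179.34  -0.37  10.34] F [0.1 0.5 0.1] gap 85.8
shift m [-0.3657 -0.0694 -0.3219]
[[[382.3, 254.4]], [[382.5, 251.7]]]
```

View pics/y1.png

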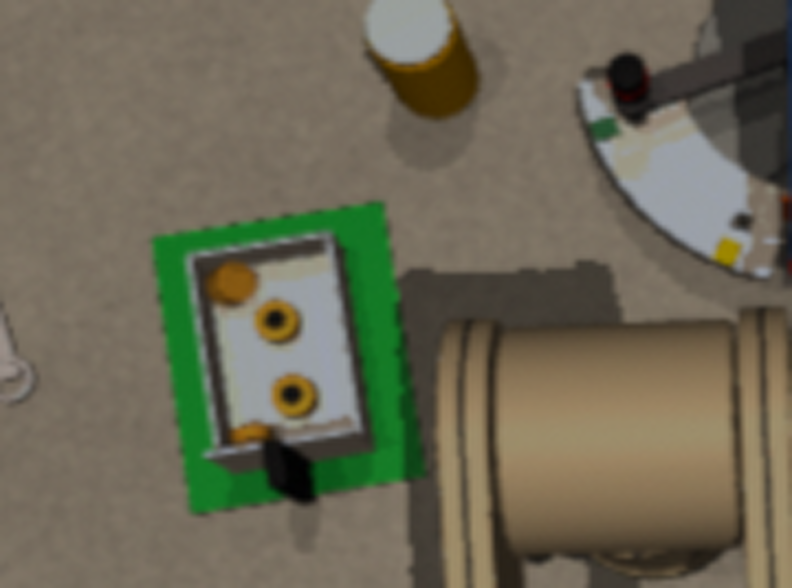

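View pics/y2.png

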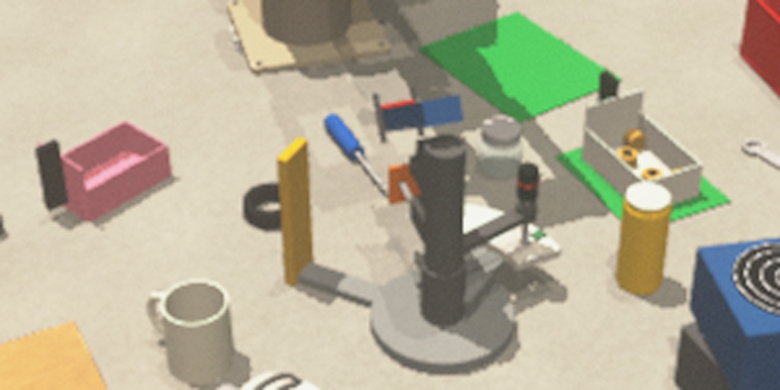

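View pics/y0.png

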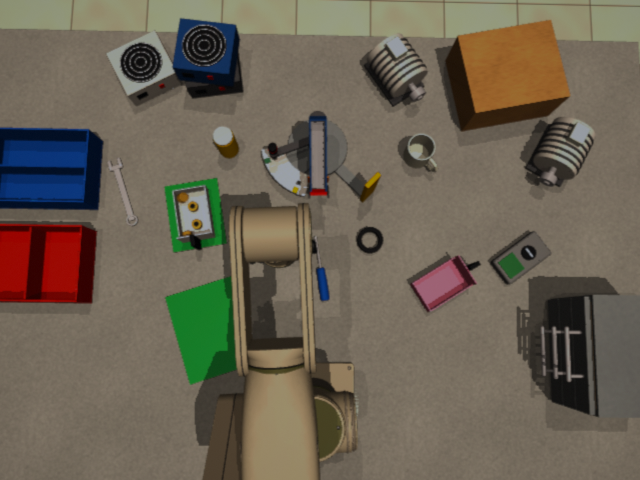

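The top view shows the tin centred on the small mat with its handle at (195,240) and all four bushings inside. The knob is over the green hole and the bystanders look where they were. Handing in.

Run:
```python
from bench import hand_in
print(hand_in())
```

```text
the job is handed in; nothing more can be done
None
```

I did every step of the task and handed the job in at about 23 s of robot time. `hand_in()` gives no verdict, so what follows is from my own checks.

**What I did**
- **Chute:** I gripped the knob, lifted the pin about 13 mm, swung the chute 45° and lowered the pin into the green hole.
- **Bushings:** I carried the tin by its handle under the lip and pressed it against the paddle until all four bushings had slid in.
- **Placing:** I backed out, set the tin down on the smaller mat, let go and moved the arm clear.

**What the last checks showed**
- **Pin and chute:** the knob top still looked right over the green hole at the end. I measured it only after the swing, where it matched the 170 mm pin-down height in two views.
- **Tin:** it looks centred on the mat in the last top view. From the TCP position at release I put it at about (509, 338), and the mat at (508, 338). I did not measure its tilt; it looked flat.
- **Bushings:** all four are in the tin and the trough is empty. One or two are leaning against the walls rather than lying flat.
- **Bystanders:** I saw none moved, but I judged this by eye rather than measuring it.

**What disagreed**
- **Tin position before the grasp:** the top and wrist views differed by about 4–5 mm, so I used a value in between, and the grasp held.
- **Tin height under the lip:** the gate's side bars hang lower than the stated 176 mm underside, to about 163 mm. I lowered the tin 12 mm before going under.

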